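Pack the gap behind a bearing pedestal and hold the wedge tight

TASK

Take up the gap between the end stop and the bearing pedestal on the grey bench fixture: first stand the short steel packing plate on the bed flat against the end stop, stand the long plate beside it only if the gap is too wide for the short plate and the wedge alone (otherwise leave the long plate in the rack), then push the steel wedge down, upright and thin end first, between the packing and the sloping face of the pedestal until you feel it go firmly tight without reaching the bed. Do not shift the pedestal or disturb the loose things lying around, and finish while still gripping the wedge by its tang and pressing it down; do not let go of it.

Things in the scene. Friction and masses are not known exactly. Their poses are not given: they have to be found in the camera images.
- fixture: Fixed grey bed plate of the fixture, 90 (x) x 165 (y) mm, its top 12 mm above the work surface; origin on the work surface, z up. Carries the end stop at its +y end and the pedestal towards -y. Place and yaw (up to 0.3 rad) change; fixture and rack may change sides.
- stop_foot (a point): Point on the bed top at the foot of the end stop's upright face, in the middle of its width. Axes as the fixture: z up, y into the stop (away from the gap), x across. The stop is a fixed steel block 36 mm wide (x), 27 mm thick (y), 60 mm high above the bed.
- pedestal: Steel bearing block 36 mm wide, 60 mm high, round boss at its back; stiff friction holds it (slips at about 90 N). Origin on the bed top at the foot of its face, mid-width; axes as the fixture. The face leans away from the stop by 1 in 3. Gap at bed level, stop_foot to here along y: 10.5 to 26.5 mm. Behind n plates the wedge goes tight with its thin end 3 x (13 + 8n - gap) mm above the bed.
- short_plate: Steel packing plate standing in the rack, 48 (x) x 8 (y) x 66 (z) mm, top edge bevelled, upper corners rounded by 7 mm; 0.12 kg. Origin at the centre of its underside, z up. Best gripped across its 48 mm width (along x) about 48 mm above its underside: rack cheeks, stop and pedestal are narrower, so the fingers pass beside them.
- long_plate: The other steel packing plate in the rack: 48 (x) x 8 (y) mm up to 60 mm height, then a tang 30 mm wide up to 104 mm; 0.15 kg. Origin at the centre of its underside, z up. Gripped across the tang (along x) about 88 mm above its underside it clears the short plate. Needed if the gap exceeds about 18.7 mm. The two plates may have changed slots.
- wedge: Steel wedge, thin end down in the rack, 44 mm wide (x), 0.25 kg. Origin: centre of the 13 mm thick thin end, z up. Upright face at y = +6.5 mm (bevelled 2 mm at the foot), towards the stop; the other slopes from y = -6.5 mm (foot) to -27 mm (62 mm height) and matches the pedestal. Tang at 62 to 102 mm height: 34 (x) x 15 mm, centred at y = -13.5 mm; grip across x. Right way round already. 10 to 20 N makes it tight.
- rack: Fixed grey rack, base 66 (x) x 205 (y) mm, its floor 8 mm above the work surface. Origin on the work surface, z up, yaw up to 0.3 rad. Slots centred at y = +62 mm and y = 0 (plates, 9 mm wide between black cheeks 30 mm high and 30 mm wide) and y = -60 mm (wedge).
- bearing: Ball bearing lying flat, 52 mm across, 15 mm high; origin at the centre of its underside. Loose bystander: leave it alone.
- tape_roll: Black tape roll lying flat, 64 mm across, 19 mm high; origin at the centre of its underside. Loose bystander.
- wrench: Combination wrench lying flat, 34 x 160 x 8 mm; origin at its centre. Loose bystander.
- grease_tin: Small round tin, 59 mm across, 37 mm high; origin at the centre of its underside. Loose bystander.
Not all that is in view belongs to the job. What is shaped like the short_plate but blue or green is not meant.

How it is judged:
On the way:
1. the short plate stands on the bed against the end stop (y of short_plate in the frame of stop_foot between -0.01 and -0.001 m and x of short_plate in the frame of stop_foot between -0.015 and 0.015 m and z of short_plate in the frame of stop_foot between -0.003 and 0.003 m and angle between short_plate's own z axis and vertical below 0.1 rad), for 0.2 s.
At the end, for the whole second after the job is handed in: Short plate upright on the bed within 3.5 mm of the stop; long plate beside it or still in the rack; wedge upright in the gap, thin end 2 to 42 mm above the bed, pressing the pedestal over 4 N and a plate over 3 N, at rest and still gripped (y of short_plate in the frame of stop_foot between -0.0075 and -0.001 m and x of short_plate in the frame of stop_foot between -0.015 and 0.015 m and z of short_plate in the frame of stop_foot between -0.003 and 0.003 m and angle between each of short_plate, wedge's own z axis and vertical below 0.1 rad and ((y of long_plate in the frame of stop_foot between -0.017 and -0.008 m and x of long_plate in the frame of stop_foot between -0.015 and 0.015 m and z of long_plate in the frame of stop_foot between -0.003 and 0.003 m and angle between long_plate's own z axis and vertical below 0.1 rad) or (z of long_plate in the frame of rack between 0.004 and 0.013 m and x of long_plate in the frame of rack between -0.02 and 0.02 m and y of long_plate in the frame of rack between -0.02 and 0.08 m and angle between long_plate's own z axis and vertical below 0.12 rad)) and x of wedge in the frame of stop_foot between -0.015 and 0.015 m and z of wedge in the frame of stop_foot between 0.002 and 0.042 m and y of wedge in the frame of stop_foot between -0.035 and -0.01 m and contact force between wedge and pedestal above 4 N and (contact force between wedge and short_plate above 3 N or contact force between wedge and long_plate above 3 N) and contact force between the fingers and wedge above 2 N and linear speed of wedge below 0.01 m/s); the arm keeps its last pose, push and grip.
It fails at once if the pedestal is shifted by more than 3 mm (distance of pedestal from where it was at the start of the episode above 0.003 m).
It fails at once if the bearing is moved by more than 25 mm (distance of bearing from where it was at the start of the episode above 0.025 m).
It fails at once if the tape roll is moved by more than 25 mm (distance of tape_roll from where it was at the start of the episode above 0.025 m).
It fails at once if the wrench is moved by more than 25 mm (distance of wrench from where it was at the start of the episode above 0.025 m).
It fails at once if the grease tin is moved by more than 25 mm (distance of grease_tin from where it was at the start of the episode above 0.025 m).
It also fails if it takes over 72 s, if anything falls off the work surface, if the arm or the gripper's body presses on something with over 40 N, if the wrist force passes 120 N, or if a joint passes its speed limit or range.

ROBOT

A 7-joint arm with a two-finger parallel gripper is mounted at the origin on a cart in front of the work surface, level with it; the furniture and walls round the work are solid. World frame = base frame: x ahead of the robot, y to its left, z up, the work surface at z = 0. Lengths are in m, angles in rad, forces in N, time in s.
With the tool pointing down it reaches from about 0.4 to 0.875 m from the base axis. Payload 19.3 kg.
Tool frame: the origin (TCP) lies at the very end of the fingers, on their centre line; the grasp point (between the pads) lies 19 mm behind it; y points along the fingers, x is the direction in which the jaws open and shut, and the axes are right-handed (so a half turn about y gives the same grasp; the last joint's range is limited). The gripper opens to 85 mm and grips with 20 to 120 N. Pads are 22 mm wide; open, the fingers measure 114 mm over their backs; the gripper's body (76 mm by 85 mm) begins 54 mm behind the grasp point. The pads swing forward as they close: fully open they stand 13 mm farther back than shut.
Start: joints at [1.111, 0.521, -0.036, 1.599, 0.021, 1.021, -0.113], TCP at [0.237, -0.578, 0.231] pointing down, gripper open.
Joint ranges: [-2.91, 2.91], [-0.3, 2.13], [-1.5, 1.42], [0.17, 2.43], [-1.26, 4.41], [0.16, 1.93], [-2.52, 2.52]. Speed limits (rad/s): [1.89, 1.89, 2.39, 2.39, 3.01, 3.01, 3.01].

INTERFACE

Orientations are given as [roll, pitch, yaw] about the fixed x, y, z axes, in that order (R = Rz(yaw) Ry(pitch) Rx(roll)).
In Python, from workcell import bot gives the robot as it stands. The module is installed in compiled form; this text tells all that it offers.
- The arm moves only by the shell command python3 -m crank 'ROWS' [FORCE]. ROWS is JSON, a list of rows, each an object of numbers: "hand": the closure, from 0 (fully open) to 1 (shut); "dx", "dy", "dz": the shift along the tool's x, y, z in mm; "yaw": the turn about the tool's y in rad. In form: [{"hand": .., "dx": .., "dy": .., "dz": .., "yaw": ..}, ...]. A call has 1 to 12 rows; each row is the pose to reach, as a shift and turn from the pose commanded when the call began, along the tool's axes at that moment; what a row does not reach only later rows make up. A row lasts 1/12 s, in which the tool goes at most 41.7 mm and 7.16 degrees, less where a joint would pass 70% of its speed; a pose out of reach is approached as far as the arm can. A call with a gripper value outside its range is refused whole. The fingers move at their own pace and stop on an object; FORCE is the grip in N (left out, the last holds). Time passes only in rows, so rows that repeat a pose let the fingers close. It gives the time, the measured TCP pose, the force and the opening at its end, in the units of the state.
- bot.observe(): the state, without advancing time (a new reading comes with each control period).
- bot.grab_frame(name): name is "side" or "top" or "wrist"; returns the picture (384x512x3 uint8, red, green, blue); there is no depth.
- bot.camera_info(name): a dict with "fx", "fy", "cx", "cy" (pixels), "rvec" (rotation vector, rad) and "tvec" (3), from world to camera coordinates, as OpenCV has them. Camera axes: x right, y down, z forward; pixel columns grow to the right and rows downward; lengths in m; the calibration is good to about 2 mm. A picture is of the moment at which its call begins: read the wrist's pose just before it. camera_info takes no time and is no camera call; for the wrist camera it gives the pose at the moment of the call.
- bot.job_done(): hands the job in, once; it reports no verdict.
The state is a dict: "clock": time; "qpos": joint angles; "qd": joint speeds; "joint_efforts": joint torques, N m; "position": TCP position; "tool_rot": TCP orientation; "force": force on the tool from outside, world axes, zero at the start; "moment": the same for the moment, N m; "grip_width": finger opening in m.
Only numpy, scipy, OpenCV 4.12 (cv2) and the standard library are available. Lean on these libraries where they do the work, as an engineer would, in place of code of your own. Each camera call takes 0.05 s, during which the arm holds its last target.

## Working session

There is one attempt and no reset: what is moved stays moved. The work goes in short steps, Python scripts to look and compute and a shell command to move; the robot and the scene stay as the last step left them, time stands still between calls to the robot, and variables do not carry over. Pictures are saved under pics/ and viewed, and the job is handed in when it is done.

```bash
mkdir -p pics; ls; python3 - <<'E'
from workcell import bot
import cv2
s=bot.observe(); print(s)
for n in ("side","top","wrist"):
    print(n,bot.camera_info(n))
    im=bot.grab_frame(n); cv2.imwrite(f"pics/{n}0.png",im[:,:,::-1])
E
```

```text
pics
{'clock': 0.0, 'qpos': array([ 1.11079651,  0.52200735, -0.03636248,  1.59998762,  0.0211577 ,
        1.02108857, -0.11282814]), 'qd': array([ 2.86593814e-05, -2.20122927e-03,  1.69755537e-03, -3.76694103e-04,
        3.94296804e-04, -5.07211896e-04, -2.88007160e-04]), 'joint_efforts': array([ 4.99409780e-04, -9.27107263e+01,  1.98018260e+00, -3.69946754e+01,
        1.80492376e-02,  8.05686781e-03,  5.52433073e-05]), 'position': array([ 0.23737424, -0.57781424,  0.23073677]), 'tool_rot': array([-1.57082128e+00,  1.10842667e-03, -1.18102671e+00]), 'force': array([0.46557554, 0.30272356, 0.27773558]), 'moment': array([0.0276323 , 0.03733996, 0.04339832]), 'grip_width': 0.08531218601214881}
side {'fx': 384.9604539301237, 'fy': 384.9604539301237, 'cx': 252.11936283230744, 'cy': 184.2085053245941, 'rvec': array([ 0.15780292, -2.684225  ,  1.5001049 ]), 'tvec': array([0.55782728, 0.05658503, 0.87211434])}
top {'fx': 371.262235608301, 'fy': 371.262235608301, 'cx': 251.73430542446465, 'cy': 192.1409843196182, 'rvec': array([ 2.15404943, -2.21036915,  0.10274255]), 'tvec': array([0.04314773, 0.5404431 , 0.86584529])}
wrist {'fx': 297.8683079119528, 'fy': 297.8683079119528, 'cx': 253.88754866257415, 'cy': 190.27681126065974, 'rvec': array([-2.37424608,  1.5914398 ,  0.2643517 ]), 'tvec': array([-0.62391928, -0.0416607 ,  0.38041207])}
```

View pics/side0.png

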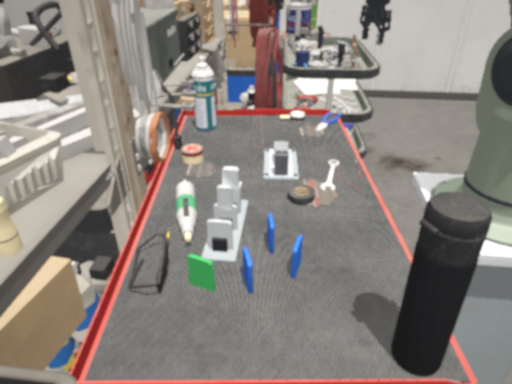

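View pics/top0.png

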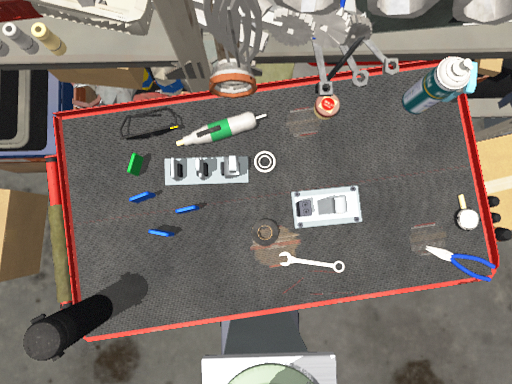

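View pics/wrist0.png

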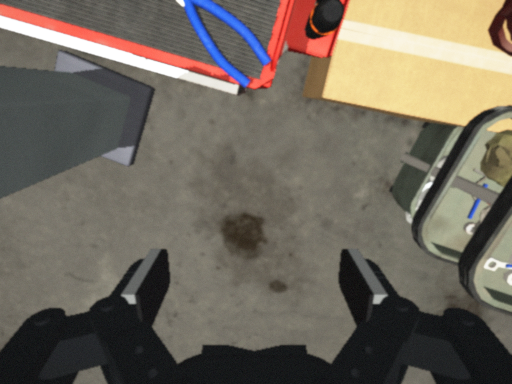

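```bash
cat > h.py <<'E'
import numpy as np, cv2
from workcell import bot
from scipy.spatial.transform import Rotation as Rn
def cam(n):
    c=bot.camera_info(n); K=np.array([[c['fx'],0,c['cx']],[0,c['fy'],c['cy']],[0,0,1]]); return K,np.array(c['rvec']),np.array(c['tvec'])
def unproj(c,uv,z):
    K,r,t=c; R=cv2.Rodrigues(r)[0]; d=R.T@np.linalg.solve(K,[uv[0],uv[1],1.]); o=-R.T@t
    return o+d*(z-o[2])/d[2]
def proj(c,P):
    K,r,t=c; return cv2.projectPoints(np.array(P,float).reshape(-1,3),r,t,K,None)[0].reshape(-1,2)
def crop(im,u0,v0,w,h,s,fn):
    o=cv2.resize(im[v0:v0+h,u0:u0+w],None,fx=s,fy=s,interpolation=cv2.INTER_CUBIC)[:,:,::-1].copy()
    for k in range(0,w,10): cv2.putText(o,str(u0+k),(k*s,10),0,.35,(0,255,255),1); cv2.line(o,(k*s,12),(k*s,18),(0,255,255),1)
    for k in range(10,h,10): cv2.putText(o,str(v0+k),(0,k*s+4),0,.35,(0,255,255),1); cv2.line(o,(26,k*s),(32,k*s),(0,255,255),1)
    cv2.imwrite(fn,o)
E
python3 - <<'E'
from h import *
im=cv2.imread('pics/top0.png')[:,:,::-1]
crop(im,155,140,105,60,7,'pics/topA.png')
crop(im,280,175,90,60,8,'pics/topB.png')
im=cv2.imread('pics/side0.png')[:,:,::-1]
crop(im,180,135,130,130,4,'pics/sideA.png')
E
```

```text
(no output)
```

View pics/topA.png

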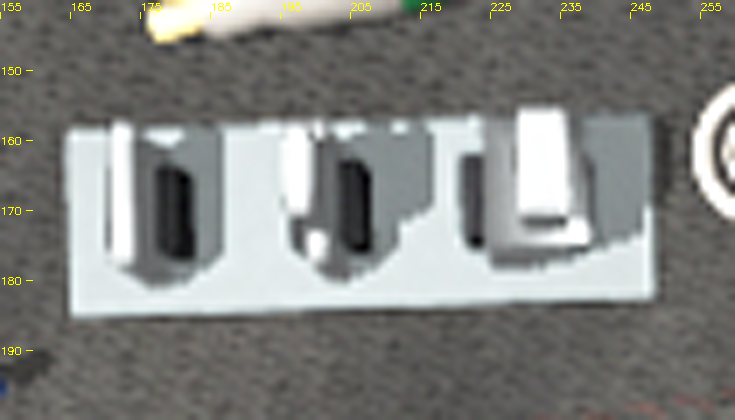

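View pics/topB.png

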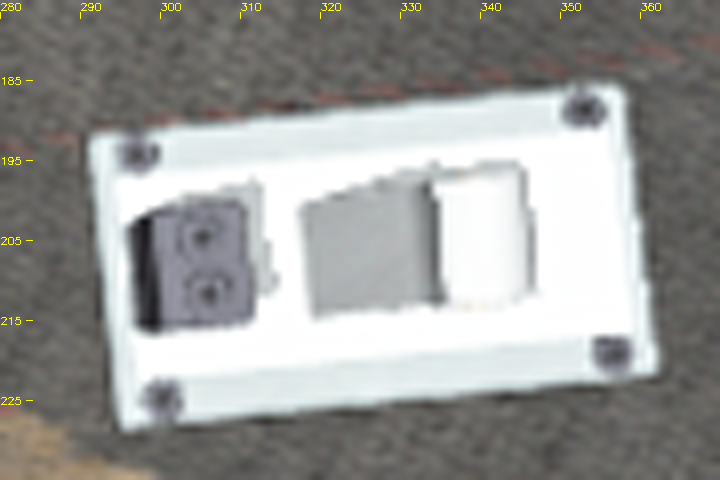

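View pics/sideA.png

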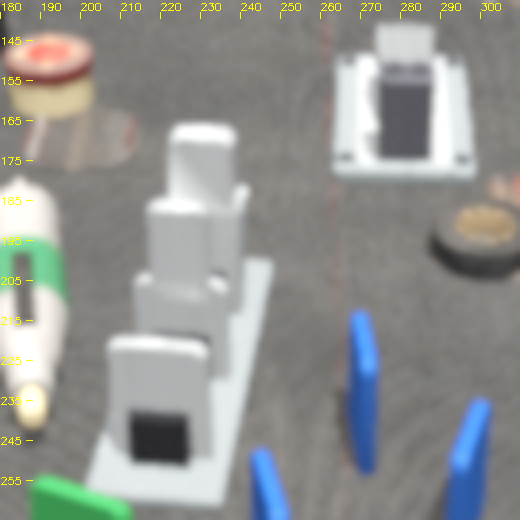

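```bash
python3 - <<'E'
from h import *
c=cam('top')
R=cv2.Rodrigues(c[1])[0]; print('cam pos',-R.T@c[2])
# full px coords = offset + crop/scale -.5ish
def A(p): return (155+p[0]/7-.5+.07,140+p[1]/7-.43)
def B(p): return (280+p[0]/8-.44,175+p[1]/8-.44)
for nm,f,pts,z in (('rack',A,[(66,130),(648,115),(655,298),(72,316)],.008),('fix',B,[(88,135),(623,88),(658,375),(122,430)],.012)):
    P=np.array([unproj(c,f(p),z) for p in pts]); ctr=P.mean(0)
    d=(P[0]-P[1]+P[3]-P[2]); print(nm,ctr,'yaw',np.arctan2(-d[0],d[1]),[np.linalg.norm(P[i]-P[(i+1)%4])*1e3 for i in range(4)])
for nm,p,z in (('stoptop',(245,200),.072),('stoptop',(255,322),.072),('pedfoot',(302,205),.012),('pedfoot',(316,316),.012),('pedtop edge',(430,183),.072),('pedtopedge',(437,303),.072)):
    print(nm,unproj(c,B(p),z))
E=None
for n,uv,z in (('bearing',(264,162),.015),('tape',(266,232),.019),('tin',(327,106),.037),('wr',(284,256),.008),('wr',(340,267),.008)): print(n,unproj(c,uv,z))
s=bot.observe()
Rt=Rn.from_euler('xyz',s['tool_rot']).as_matrix(); print(Rt)
w=cam('wrist'); Rw=cv2.Rodrigues(w[1])[0]; pw=-Rw.T@w[2]; print('wrist cam in tool',Rt.T@(pw-s['position']),'\n',Rt.T@Rw.T)
E
```

```text
cam pos [0.46613479 0.03832562 0.90822796]
rack [0.59924615 0.13914691 0.008     ] yaw 0.003607893366878194 [np.float64(203.59563279932917), np.float64(64.57513528963861), np.float64(202.7371055315932), np.float64(65.48040997437403)]
fix [ 0.50260948 -0.15005161  0.012     ] yaw 0.06883151351445822 [np.float64(163.5601168347942), np.float64(87.39515507864117), np.float64(162.78916442925012), np.float64(89.51751238844076)]
stoptop [ 0.51701421 -0.10190568  0.072     ]
stoptop [ 0.48255892 -0.10336319  0.072     ]
pedfoot [ 0.51870665 -0.12917997  0.012     ]
pedfoot [ 0.48506552 -0.1320284   0.012     ]
pedtop edge [ 0.52048478 -0.15445432  0.072     ]
pedtopedge [ 0.48656773 -0.1549101   0.072     ]
bearing [ 0.61483019 -0.0026408   0.015     ]
tape [ 0.44554515 -0.00234231  0.019     ]
tin [ 0.743563   -0.15720343  0.037     ]
wr [ 0.38688877 -0.04436312  0.008     ]
wr [ 0.35721601 -0.17777496  0.008     ]
[[ 3.80008762e-01 -3.69147925e-04  9.24982813e-01]
 [-9.24982469e-01  7.98212244e-04  3.80008940e-01]
 [-8.78612119e-04 -9.99999613e-01 -3.81277125e-05]]
wrist cam in tool [-0.00049625 -0.14211454  0.08285187] 
 [[ 9.99999977e-01 -1.83718147e-04 -1.14894920e-04]
 [ 4.96809070e-05 -3.21719133e-01  9.46835148e-01]
 [-2.10914693e-04 -9.46835131e-01 -3.21719117e-01]]
```

Candidates for the short plate in the top view are the grey plate in the rack's left slot (172,167), the tanged plate in the middle slot (200,167, the long one), the blue plates (140,197), (187,209) and (161,233), and the green plate (134,163). I choose the grey one at (172,167), which is side view (218,240), because it has rounded corners and no tang. The top camera puts the gap near 26 mm, so both plates are needed. I'll check that with the wrist camera.

```bash
python3 -m crank '[{"dx":-250,"dy":-30,"dz":387,"yaw":-1.181},{"dx":-250,"dy":-30,"dz":387,"yaw":-1.181},{"dx":-250,"dy":-30,"dz":387,"yaw":-1.181},{"dx":-250,"dy":-30,"dz":387,"yaw":-1.181},{"dx":-250,"dy":-30,"dz":387,"yaw":-1.181},{"dx":-250,"dy":-30,"dz":387,"yaw":-1.181},{"dx":-250,"dy":-30,"dz":387,"yaw":-1.181},{"dx":-250,"dy":-30,"dz":387,"yaw":-1.181},{"dx":-250,"dy":-30,"dz":387,"yaw":-1.181},{"dx":-250,"dy":-30,"dz":387,"yaw":-1.181},{"dx":-250,"dy":-30,"dz":387,"yaw":-1.181},{"dx":-250,"dy":-30,"dz":387,"yaw":-1.181}]'
python3 - <<'E'
from h import *
s=bot.observe(); print(s['clock'],s['qd'].round(3))
c=cam('wrist'); np.savez('w1.npz',K=c[0],r=c[1],t=c[2])
im=bot.grab_frame('wrist'); cv2.imwrite('pics/w1.png',im[:,:,::-1])
E
```

```text
0.15 [-0.001 -0.001 -0.001 -0.003 -0.     0.    -0.001]$[0]: bad value
```

View pics/w1.png

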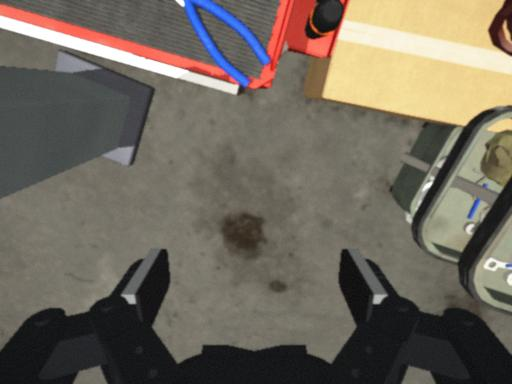

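Each row needs all its fields, including "hand".

```bash
python3 -m crank '[{"hand":0,"dx":-250,"dy":-30,"dz":387,"yaw":-1.181},{"hand":0,"dx":-250,"dy":-30,"dz":387,"yaw":-1.181},{"hand":0,"dx":-250,"dy":-30,"dz":387,"yaw":-1.181},{"hand":0,"dx":-250,"dy":-30,"dz":387,"yaw":-1.181},{"hand":0,"dx":-250,"dy":-30,"dz":387,"yaw":-1.181},{"hand":0,"dx":-250,"dy":-30,"dz":387,"yaw":-1.181},{"hand":0,"dx":-250,"dy":-30,"dz":387,"yaw":-1.181},{"hand":0,"dx":-250,"dy":-30,"dz":387,"yaw":-1.181},{"hand":0,"dx":-250,"dy":-30,"dz":387,"yaw":-1.181},{"hand":0,"dx":-250,"dy":-30,"dz":387,"yaw":-1.181},{"hand":0,"dx":-250,"dy":-30,"dz":387,"yaw":-1.181},{"hand":0,"dx":-250,"dy":-30,"dz":387,"yaw":-1.181}]' 40
python3 - <<'E'
from h import *
s=bot.observe(); print(s['clock'],s['qd'].round(3))
c=cam('wrist'); np.savez('w1.npz',K=c[0],r=c[1],t=c[2])
im=bot.grab_frame('wrist'); cv2.imwrite('pics/w1.png',im[:,:,::-1])
E
```

```text
clock: 1.2
position: [0.5043, -0.1928, 0.262]
tool_rot: [-1.568, -0.003, 0.008]
force: [0.6, 2.1, -0.8]
grip_width: 0.0856
1.2 [0.004 0.005 0.061 0.003 0.011 0.009 0.027]
```

View pics/w1.png

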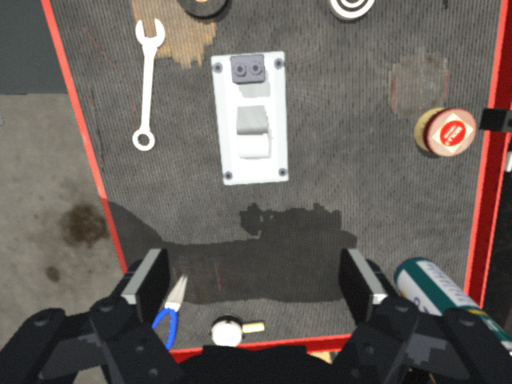

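```bash
python3 - <<'E'
from h import *
im=cv2.imread('pics/w1.png')[:,:,::-1]
crop(im,205,45,90,75,8,'pics/w1a.png')
crop(im,205,115,90,75,8,'pics/w1b.png')
E
```

```text
(no output)
```

View pics/w1a.png

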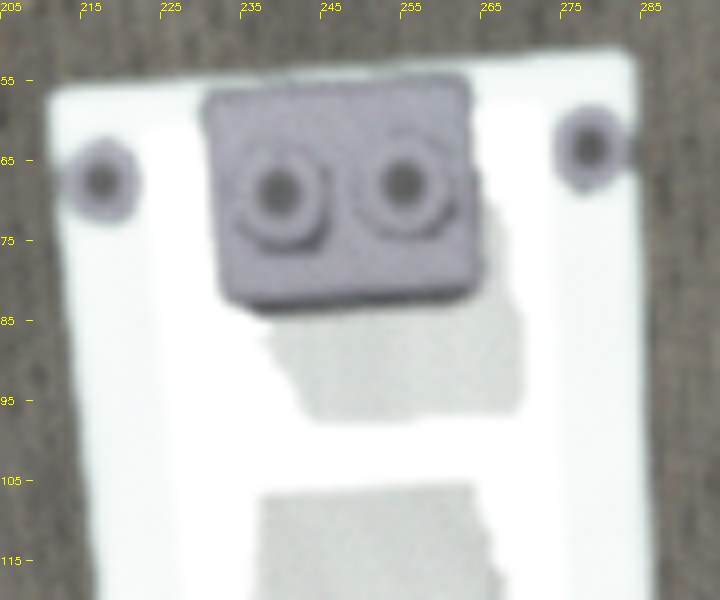

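View pics/w1b.png

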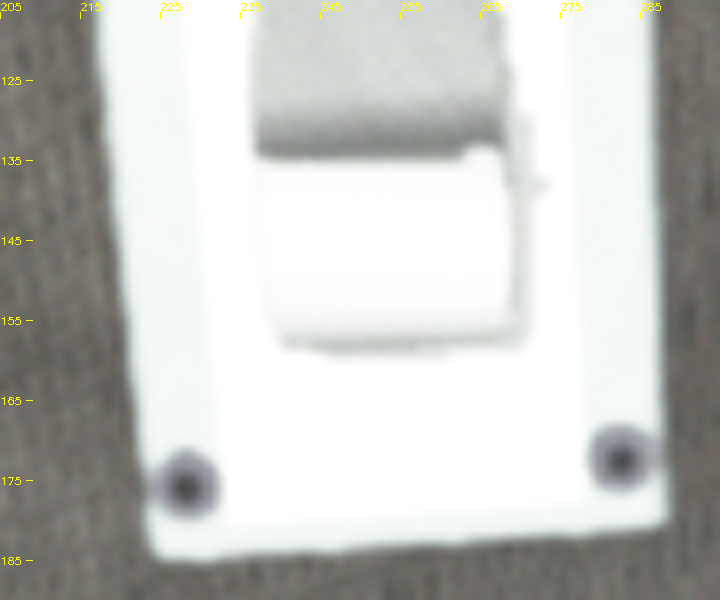

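```bash
python3 - <<'E'
from h import *
d=np.load('w1.npz'); c=(d['K'],d['r'],d['t'])
R=cv2.Rodrigues(c[1])[0]; print('cam',-R.T@c[2])
a=lambda p:(205+p[0]/8-.44,45+p[1]/8-.44)
b=lambda p:(205+p[0]/8-.44,115+p[1]/8-.44)
P=np.array([unproj(c,q,.012) for q in (a((48,90)),a((636,52)),b((668,522)),b((155,560)))])
print(P*1e3,[np.linalg.norm(P[i]-P[(i+1)%4])*1e3 for i in range(4)])
v=P[0]-P[3]+P[1]-P[2]; yaw=np.arctan2(-v[0],v[1]); print('yaw',yaw,'yaw2',np.arctan2(*(P[1]-P[0]+P[2]-P[3])[[1,0]]),P.mean(0))
y=yaw; F=np.array([[np.cos(y),-np.sin(y)],[np.sin(y),np.cos(y)]]); o=P.mean(0)[:2]
for n,q,z in (('stop front top',a((228,294)),.072),('',a((478,284)),.072),('stop back top',a((206,90)),.072),('',a((470,74)),.072),('stop foot?',a((250,312)),.012),('ped foot',a((262,495)),.012),('',a((474,484)),.012),('ped top',b((257,157)),.072),('',b((505,140)),.072)):
    w=unproj(c,q,z); print(n,w*1e3,(F.T@(w[:2]-o))*1e3)
E
```

```text
cam [ 0.50311639 -0.10985339  0.40429875]
[[ 451.45331578  -71.18362272   12.        ]
 [ 539.89671705  -65.23399102   12.        ]
 [ 551.88891714 -226.39655256   12.        ]
 [ 463.65372539 -233.87657935   12.        ]] [np.float64(88.64329273404843), np.float64(161.60811892918622), np.float64(88.55167905439154), np.float64(163.14977208189302)]
yaw 0.07456336917284 yaw2 0.075865915357542 [ 0.50172317 -0.14917269  0.012     ]
stop front top [ 481.98379157 -101.3885443    72.        ] [-16.12488415  49.12184202]
 [514.70818586 -99.89675844  72.        ] [16.61971297 48.17170212]
stop back top [479.52579884 -76.93277264  72.        ] [-16.7542317   73.69276828]
 [513.20784186 -74.78854974  72.        ] [16.99395612 73.32191322]
stop foot? [ 481.53966391 -102.45407166   12.        ] [-16.64715349  48.09236027]
ped foot [ 483.13156911 -129.77937967   12.        ] [-17.0952511   20.72438942]
 [ 516.73602969 -127.83570345   12.        ] [16.56063025 20.15932436]
ped top [ 485.2066188  -156.34257622   72.        ] [-17.00477371  -5.91957905]
 [ 519.46691169 -153.75171377   72.        ] [17.35332937 -5.8881119 ]
```

```bash
python3 -m crank '[{"hand":0,"dx":96,"dy":-20,"dz":295,"yaw":0},{"hand":0,"dx":96,"dy":-20,"dz":295,"yaw":0},{"hand":0,"dx":96,"dy":-20,"dz":295,"yaw":0},{"hand":0,"dx":96,"dy":-20,"dz":295,"yaw":0},{"hand":0,"dx":96,"dy":-20,"dz":295,"yaw":0},{"hand":0,"dx":96,"dy":-20,"dz":295,"yaw":0},{"hand":0,"dx":96,"dy":-20,"dz":295,"yaw":0},{"hand":0,"dx":96,"dy":-20,"dz":295,"yaw":0},{"hand":0,"dx":96,"dy":-20,"dz":295,"yaw":0},{"hand":0,"dx":96,"dy":-20,"dz":295,"yaw":0},{"hand":0,"dx":96,"dy":-20,"dz":295,"yaw":0}]'
python3 - <<'E'
from h import *
s=bot.observe(); print(s['clock'],s['qd'].round(3),s['qpos'].round(2))
c=cam('wrist'); np.savez('w2.npz',K=c[0],r=c[1],t=c[2])
im=bot.grab_frame('wrist'); cv2.imwrite('pics/w2.png',im[:,:,::-1])
E
```

```text
clock: 2.17
position: [0.5964, 0.0938, 0.281]
tool_rot: [-1.572, 0.001, -0.001]
force: [0.5, -0.6, 0.5]
grip_width: 0.0852
2.1667 [ 0.016 -0.007  0.003  0.004 -0.001 -0.    -0.002] [ 0.09  0.48 -0.51  1.58  0.25  1.15 -0.47]
```

View pics/w2.png

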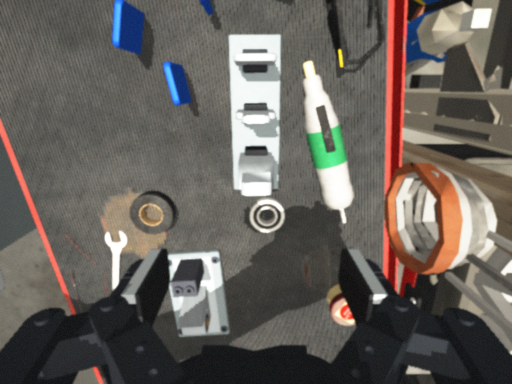

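```bash
python3 - <<'E'
from h import *
im=cv2.imread('pics/w2.png')[:,:,::-1]
crop(im,220,25,72,90,6,'pics/w2a.png')
crop(im,220,110,72,90,6,'pics/w2b.png')
a=cv2.imread('pics/w2a.png');b=cv2.imread('pics/w2b.png'); cv2.imwrite('pics/w2c.png',np.hstack([a,b])[:,:800] if 0 else cv2.hconcat([a[:, :400],b[:, :400]]))
E
```

```text
(no output)
```

View pics/w2c.png

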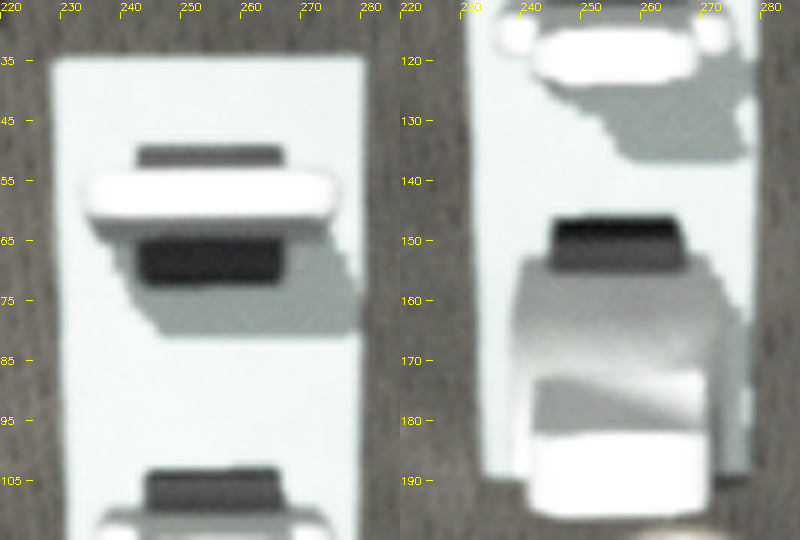

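```bash
python3 - <<'E'
from h import *
d=np.load('w2.npz'); c=(d['K'],d['r'],d['t'])
a=lambda p:(220+p[0]/6-.42,25+p[1]/6-.42)
b=lambda p:(220+(p[0]-400)/6-.42,110+p[1]/6-.42)
P=np.array([unproj(c,q,.008) for q in (a((52,58)),a((364,58)),b((752,478)),b((483,478)))])
print(P*1e3,[np.linalg.norm(P[i]-P[(i+1)%4])*1e3 for i in range(4)])
v=P[0]-P[3]+P[1]-P[2]; print('yaw',np.arctan2(-v[0],v[1]),np.arctan2(*(P[1]-P[0]+P[2]-P[3])[[1,0]]),P.mean(0))
def p(n,l,z):
    print(n,[ (unproj(c,q,z)*1e3).round(1)[:2].tolist() for q in l])
p('short top ctr',[a((84,193)),a((338,193)),a((211,193))],.074)
p('short top edges',[a((211,168)),a((211,218))],.074)
p('long',[b((535,57)),b((697,57)),b((616,28)),b((616,85))],.112)
p('wedge',[b((528,474)),b((710,474)),b((619,432)),b((619,516))],.110)
p('bearing',[(267,216)],.015);p('tape',[(152,213)],.019)
t=cam('top'); s=bot.observe()
im=cv2.imread('pics/top0.png')
# short plate from top cam: white top at crop (112..134,122..262)/7
A=lambda p:(155+p[0]/7-.43,140+p[1]/7-.43)
print([(unproj(t,A(q),.074)*1e3).round(1) for q in ((122,122),(122,264))])
print([(unproj(t,A(q),.112)*1e3).round(1) for q in ((297,122),(297,214))])
print([(unproj(t,A(q),.110)*1e3).round(1) for q in ((543,108),(543,218))])
E
```

```text
[[564.09713509 241.87006235   8.        ]
 [629.05058088 241.76827128   8.        ]
 [631.64336997  37.49921888   8.        ]
 [565.7347368   37.57353932   8.        ]] [np.float64(64.953525552825), np.float64(204.2855068836274), np.float64(65.90867507093593), np.float64(204.30308627339343)]
yaw 0.010353881680599022 -0.001345778774515837 [0.59763146 0.13967777 0.008     ]
short top ctr [[574.3, 209.9], [619.8, 209.8], [597.1, 209.9]]
short top edges [[597.1, 214.0], [597.1, 205.8]]
long [[584.0, 148.1], [611.6, 148.0], [597.8, 152.8], [597.8, 143.4]]
wedge [[581.6, 72.7], [615.2, 72.6], [598.4, 80.8], [598.4, 64.4]]
bearing [[615.3, -2.2]]
tape [[445.9, 4.5]]
[array([621.7, 208.5,  74. ]), array([575.3, 208.9,  74. ])]
[array([613.2, 146.7, 112. ]), array([584.5, 147.1, 112. ])]
[array([616.1,  70.6, 110. ]), array([581.6,  71.3, 110. ])]
```

```bash
python3 -m crank '[{"hand":0,"dx":1,"dy":0,"dz":115,"yaw":-0.004},{"hand":0,"dx":1,"dy":0,"dz":115,"yaw":-0.004},{"hand":0,"dx":1,"dy":0,"dz":115,"yaw":-0.004},{"hand":0,"dx":1,"dy":40,"dz":115,"yaw":-0.004},{"hand":0,"dx":1,"dy":80,"dz":115.5,"yaw":-0.004},{"hand":0,"dx":1,"dy":120,"dz":115.5,"yaw":-0.004},{"hand":0,"dx":1,"dy":140,"dz":115.5,"yaw":-0.004},{"hand":0,"dx":1,"dy":150,"dz":115.5,"yaw":-0.004},{"hand":0,"dx":1,"dy":150,"dz":115.5,"yaw":-0.004},{"hand":0,"dx":1,"dy":150,"dz":115.5,"yaw":-0.004}]'
python3 - <<'E'
from h import *
s=bot.observe(); print(s['clock'],s['position'])
c=cam('wrist'); print(proj(c,[[.5975,.2092,.074]]))
im=bot.grab_frame('wrist'); cv2.imwrite('pics/w3.png',im[:,:,::-1])
E
```

```text
clock: 3.05
position: [0.5981, 0.2102, 0.1323]
tool_rot: [-1.571, -0.001, 0.003]
force: [-0.8, 0.2, 0.9]
grip_width: 0.0855
3.05 [0.59809032 0.21017178 0.1323419 ]
[[253.255995   211.32835977]]
```

View pics/w3.png

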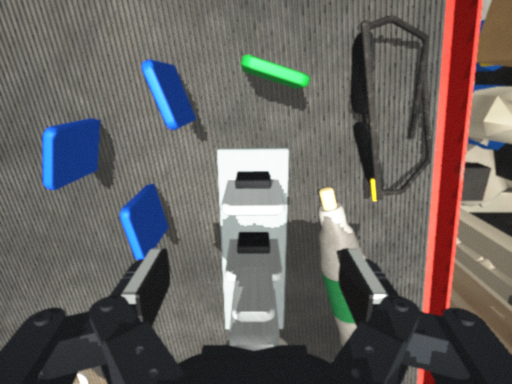

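The short plate's top band is at about (254,211), as predicted (253,211). Descending and gripping.

```bash
python3 -m crank '[{"hand":0,"dx":0,"dy":35,"dz":-1,"yaw":0},{"hand":0,"dx":0,"dy":70,"dz":-1,"yaw":0},{"hand":0,"dx":0,"dy":90,"dz":-1,"yaw":0},{"hand":0,"dx":0,"dy":98,"dz":-1,"yaw":0},{"hand":0,"dx":0,"dy":98,"dz":-1,"yaw":0},{"hand":1,"dx":0,"dy":98,"dz":-1,"yaw":0},{"hand":1,"dx":0,"dy":98,"dz":-1,"yaw":0},{"hand":1,"dx":0,"dy":98,"dz":-1,"yaw":0},{"hand":1,"dx":0,"dy":98,"dz":-1,"yaw":0},{"hand":1,"dx":0,"dy":98,"dz":-1,"yaw":0},{"hand":1,"dx":0,"dy":98,"dz":-1,"yaw":0}]' 60
```

```text
clock: 4.02
position: [0.5984, 0.21, 0.0353]
tool_rot: [-1.57, -0.002, 0.004]
force: [-2.0, -0.7, 14.5]
grip_width: 0.047
```

```bash
python3 -m crank '[{"hand":1,"dx":0,"dy":-5,"dz":0,"yaw":0},{"hand":1,"dx":0,"dy":-20,"dz":0,"yaw":0},{"hand":1,"dx":0,"dy":-50,"dz":0,"yaw":0},{"hand":1,"dx":0,"dy":-90,"dz":0,"yaw":0},{"hand":1,"dx":0,"dy":-130,"dz":0,"yaw":0},{"hand":1,"dx":0,"dy":-150,"dz":0,"yaw":0},{"hand":1,"dx":0,"dy":-150,"dz":0,"yaw":0}]'
python3 - <<'E'
from h import *
s=bot.observe(); print(s['clock'],s['position'],s['qd'].round(3))
c=cam('wrist'); np.savez('w4.npz',K=c[0],r=c[1],t=c[2],p=s['position'],e=s['tool_rot'])
im=bot.grab_frame('wrist'); cv2.imwrite('pics/w4.png',im[:,:,::-1])
E
```

```text
clock: 4.6
position: [0.5994, 0.2106, 0.1899]
tool_rot: [-1.568, -0.007, 0.004]
force: [0.2, 0.4, -0.7]
grip_width: 0.0462
4.6 [0.59935728 0.21063505 0.18992124] [-0.011  0.064  0.027  0.058  0.028 -0.072 -0.021]
```

View pics/w4.png

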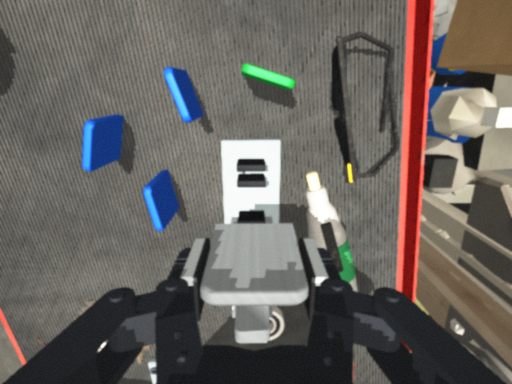

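```bash
python3 - <<'E'
from h import *
d=np.load('w4.npz'); c=(d['K'],d['r'],d['t']); R=Rn.from_euler('xyz',d['e']).as_matrix()
def P(l): return proj(c,[d['p']+R@np.array(q)/1e3 for q in l])
b=27
for z in (-2,0,2):
  print(z,P([(-24,b,z+4),(24,b,z+4),(-24,b-59,z+4),(24,b-59,z+4),(0,b-66,z+3),(0,b-66,z-3)]).round(1).tolist())
im=cv2.imread('pics/w4.png')[:,:,::-1]
crop(im,190,210,130,100,6,'pics/w4a.png')
E
```

```text
-2 [[215.8, 226.5], [292.5, 226.5], [199.4, 285.3], [309.1, 285.3], [254.3, 297.8], [254.3, 309.6]]
0 [[215.7, 223.6], [292.7, 223.6], [199.2, 281.4], [309.3, 281.4], [254.3, 293.8], [254.3, 305.7]]
2 [[215.5, 220.6], [292.8, 220.6], [198.9, 277.5], [309.6, 277.5], [254.3, 289.7], [254.3, 301.8]]
```

View pics/w4a.png

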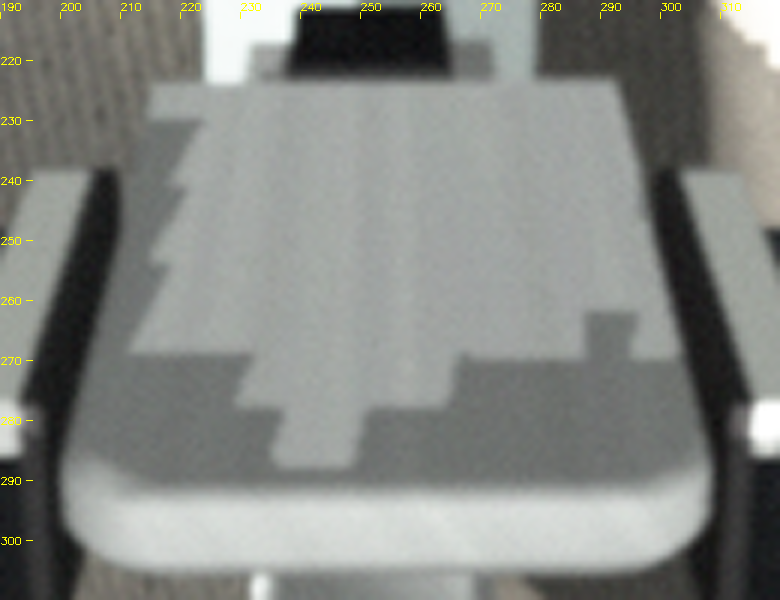

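```bash
python3 -m crank '[{"hand":1,"dx":-10,"dy":0,"dz":-30,"yaw":-0.01},{"hand":1,"dx":-23,"dy":0,"dz":-70,"yaw":-0.02},{"hand":1,"dx":-35,"dy":0,"dz":-110,"yaw":-0.03},{"hand":1,"dx":-48,"dy":0,"dz":-150,"yaw":-0.04},{"hand":1,"dx":-61,"dy":0,"dz":-189,"yaw":-0.05},{"hand":1,"dx":-73,"dy":0,"dz":-228,"yaw":-0.06},{"hand":1,"dx":-85,"dy":0,"dz":-266,"yaw":-0.07},{"hand":1,"dx":-95,"dy":10,"dz":-300,"yaw":-0.07},{"hand":1,"dx":-101.4,"dy":30,"dz":-320.2,"yaw":-0.07},{"hand":1,"dx":-101.4,"dy":50,"dz":-320.2,"yaw":-0.07},{"hand":1,"dx":-101.4,"dy":50,"dz":-320.2,"yaw":-0.07},{"hand":1,"dx":-101.4,"dy":50,"dz":-320.2,"yaw":-0.07}]'
python3 - <<'E'
from h import *
s=bot.observe(); print(s['clock'],s['position'],s['tool_rot'],s['qpos'].round(2))
c=cam('wrist'); np.savez('w5.npz',K=c[0],r=c[1],t=c[2],p=s['position'],e=s['tool_rot'])
im=bot.grab_frame('wrist'); cv2.imwrite('pics/w5.png',im[:,:,::-1])
E
```

```text
clock: 5.65
position: [0.4968, -0.1103, 0.133]
tool_rot: [-1.57, 0.002, 0.074]
force: [0.1, 0.1, -1.2]
grip_width: 0.0468
5.65 [ 0.49675925 -0.11030682  0.13295753] [-1.56970302  0.00198181  0.07446155] [ 0.46  0.51 -0.48  1.97  0.34  0.74 -0.15]
```

View pics/w5.png

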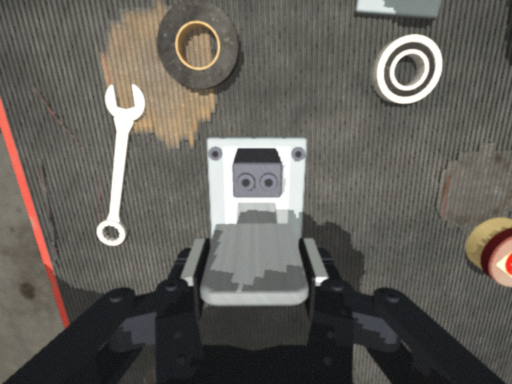

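```bash
python3 - <<'E'
from h import *
d=np.load('w5.npz'); c=(d['K'],d['r'],d['t']); R=Rn.from_euler('xyz',d['e']).as_matrix()
im=cv2.imread('pics/w5.png')[:,:,::-1]
crop(im,200,130,115,90,6,'pics/w5a.png')
for q,z in (((233,196),.072),((281.5,196),.072),((208,139),.012),((305.5,138.5),.012)):
    w=unproj(c,q,z); print(w*1e3,R.T@(w-d['p'])*1e3)
E
```

```text
[ 480.65054834 -101.47047454   72.        ] [-15.28586372  60.99884908   9.94354682]
[515.70403009 -98.83480443  72.        ] [19.86649126 60.92920642  9.96426436]
[452.90945707 -71.65044765  12.        ] [-40.61273248 121.08389254  41.67900679]
[538.55033851 -64.80970778  12.        ] [ 45.29957254 120.91412359  42.12991526]
```

View pics/w5a.png

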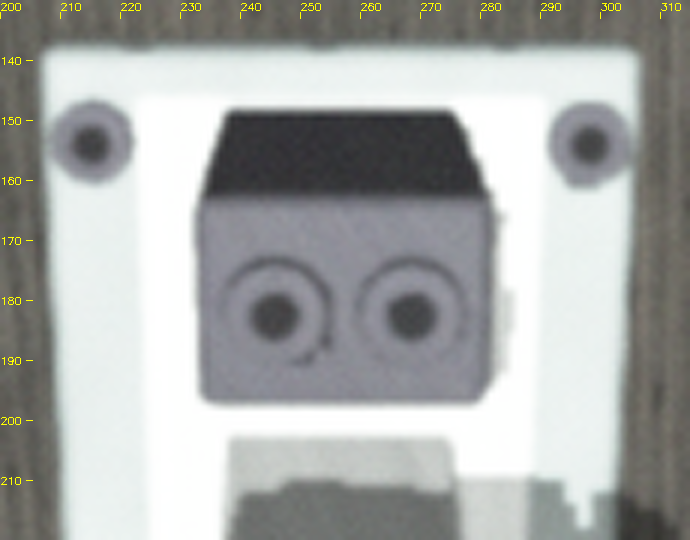

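```bash
python3 -m crank '[{"hand":1,"dx":2.3,"dy":20,"dz":0,"yaw":0},{"hand":1,"dx":2.3,"dy":45,"dz":0,"yaw":0},{"hand":1,"dx":2.3,"dy":65,"dz":0,"yaw":0},{"hand":1,"dx":2.3,"dy":80,"dz":0,"yaw":0},{"hand":1,"dx":2.3,"dy":87,"dz":0,"yaw":0},{"hand":1,"dx":2.3,"dy":90,"dz":0,"yaw":0},{"hand":1,"dx":2.3,"dy":91,"dz":0,"yaw":0},{"hand":1,"dx":2.3,"dy":91,"dz":0,"yaw":0},{"hand":1,"dx":2.3,"dy":91,"dz":0,"yaw":0}]'
```

```text
clock: 6.45
position: [0.5003, -0.1107, 0.0433]
tool_rot: [-1.571, -0.001, 0.074]
force: [0.3, 0.2, -1.8]
grip_width: 0.0466
```

Still free. Lower in small steps to feel the bed.

```bash
python3 -m crank '[{"hand":1,"dx":0,"dy":1.5,"dz":0,"yaw":0},{"hand":1,"dx":0,"dy":2.5,"dz":0,"yaw":0},{"hand":1,"dx":0,"dy":3.0,"dz":0,"yaw":0},{"hand":1,"dx":0,"dy":3.0,"dz":0,"yaw":0}]'; python3 -m crank '[{"hand":1,"dx":0,"dy":0.7,"dz":0,"yaw":0},{"hand":1,"dx":0,"dy":0.7,"dz":0,"yaw":0}]'
```

```text
clock: 6.78
position: [0.4997, -0.1108, 0.0393]
tool_rot: [-1.571, -0.0, 0.074]
force: [0.0, 0.7, -0.8]
grip_width: 0.0465
clock: 6.95
position: [0.4997, -0.1109, 0.0392]
tool_rot: [-1.571, -0.0, 0.074]
force: [-4.9, 0.5, 14.5]
grip_width: 0.0468
```

```bash
python3 -m crank '[{"hand":1,"dx":0,"dy":-0.6,"dz":0,"yaw":0},{"hand":1,"dx":0,"dy":-0.6,"dz":2,"yaw":0},{"hand":1,"dx":0,"dy":-0.6,"dz":3.5,"yaw":0},{"hand":1,"dx":0,"dy":-0.6,"dz":4,"yaw":0},{"hand":1,"dx":0,"dy":-0.6,"dz":4,"yaw":0}]';  python3 -m crank '[{"hand":1,"dx":0,"dy":0,"dz":1,"yaw":0},{"hand":1,"dx":0,"dy":0,"dz":1,"yaw":0}]'
```

```text
clock: 7.37
position: [0.4995, -0.1067, 0.0393]
tool_rot: [-1.571, -0.0, 0.074]
force: [-0.9, -0.2, 3.8]
grip_width: 0.0469
clock: 7.53
position: [0.4995, -0.1061, 0.0393]
tool_rot: [-1.571, -0.0, 0.074]
force: [1.3, -5.7, 5.9]
grip_width: 0.0463
```

```bash
python3 -m crank '[{"hand":1,"dx":0,"dy":0,"dz":0.8,"yaw":0},{"hand":1,"dx":0,"dy":0,"dz":0.8,"yaw":0}]'
```

```text
clock: 7.7
position: [0.4995, -0.1061, 0.0393]
tool_rot: [-1.572, -0.0, 0.073]
force: [3.0, -9.2, 3.4]
grip_width: 0.0465
```

```bash
python3 -m crank '[{"hand":0,"dx":0,"dy":0,"dz":-0.6,"yaw":0},{"hand":0,"dx":0,"dy":0,"dz":-0.6,"yaw":0},{"hand":0,"dx":0,"dy":0,"dz":-0.6,"yaw":0},{"hand":0,"dx":0,"dy":0,"dz":-0.6,"yaw":0},{"hand":0,"dx":0,"dy":-15,"dz":-0.6,"yaw":0},{"hand":0,"dx":0,"dy":-40,"dz":-0.6,"yaw":0},{"hand":0,"dx":0,"dy":-75,"dz":-0.6,"yaw":0},{"hand":0,"dx":0,"dy":-110,"dz":-0.6,"yaw":0},{"hand":0,"dx":0,"dy":-140,"dz":-0.6,"yaw":0},{"hand":0,"dx":0,"dy":-160,"dz":-0.6,"yaw":0},{"hand":0,"dx":0,"dy":-160,"dz":-0.6,"yaw":0}]'
python3 - <<'E'
from h import *
s=bot.observe(); print(s['clock'],s['position'],s['tool_rot'])
c=cam('wrist'); np.savez('w6.npz',K=c[0],r=c[1],t=c[2],p=s['position'],e=s['tool_rot'])
im=bot.grab_frame('wrist'); cv2.imwrite('pics/w6.png',im[:,:,::-1])
crop(im,190,90,130,100,6,'pics/w6a.png')
E
```

```text
clock: 8.62
position: [0.5009, -0.1056, 0.203]
tool_rot: [-1.572, -0.005, 0.074]
force: [0.4, -0.3, -0.7]
grip_width: 0.0856
8.6167 [ 0.50086763 -0.10558545  0.2030325 ] [-1.57240479 -0.00524997  0.07393874]
```

View pics/w6.png

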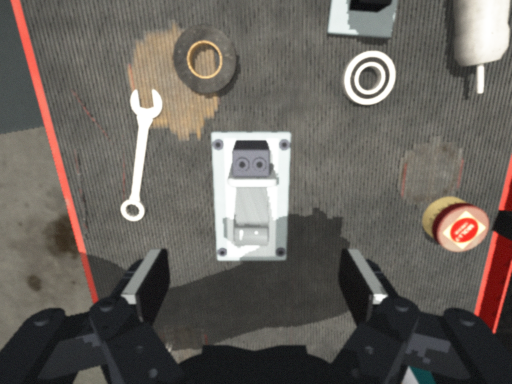

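```bash
python3 - <<'E'
from h import *
im=cv2.imread('pics/w6.png')[:,:,::-1]
crop(im,200,125,100,95,6,'pics/w6a.png')
E
```

```text
(no output)
```

View pics/w6a.png

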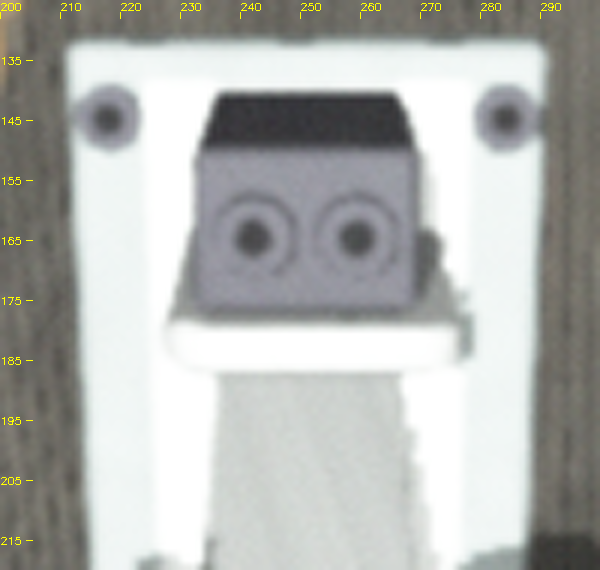

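```bash
python3 -m crank '[{"hand":0,"dx":18,"dy":0,"dz":37,"yaw":0.02},{"hand":0,"dx":36,"dy":0,"dz":75,"yaw":0.03},{"hand":0,"dx":54,"dy":0,"dz":113,"yaw":0.05},{"hand":0,"dx":72,"dy":0,"dz":151,"yaw":0.07},{"hand":0,"dx":90,"dy":0,"dz":189,"yaw":0.07},{"hand":0,"dx":106,"dy":0,"dz":225,"yaw":0.07},{"hand":0,"dx":115.5,"dy":0,"dz":245,"yaw":0.07},{"hand":0,"dx":115.5,"dy":5,"dz":245,"yaw":0.07},{"hand":0,"dx":115.5,"dy":20,"dz":245,"yaw":0.07},{"hand":0,"dx":115.5,"dy":30,"dz":245,"yaw":0.07},{"hand":0,"dx":115.5,"dy":30,"dz":245,"yaw":0.07},{"hand":0,"dx":115.5,"dy":30,"dz":245,"yaw":0.07}]'
python3 - <<'E'
from h import *
s=bot.observe(); print(s['clock'],s['position'],s['tool_rot'])
c=cam('wrist'); print(proj(c,[[.598,.1472,.112],[.598,.1432,.112]]))
im=bot.grab_frame('wrist'); cv2.imwrite('pics/w7.png',im[:,:,::-1])
np.savez('w7.npz',K=c[0],r=c[1],t=c[2],p=s['position'],e=s['tool_rot'])
crop(im,190,150,130,100,6,'pics/w7a.png')
d=np.load('w6.npz'); c=(d['K'],d['r'],d['t']); R=Rn.from_euler('xyz',d['e']).as_matrix()
f=lambda p:(200+p[0]/6-.42,125+p[1]/6-.42)
for q,z in ((f((168,346)),.078),(f((470,346)),.078),(f((310,322)),.078),(f((310,372)),.078),(f((195,305)),.072),(f((416,305)),.072)): print((R.T@(unproj(c,q,z)-d['p'])*1e3).round(1))
E
```

```text
clock: 9.67
position: [0.5958, 0.1468, 0.1683]
tool_rot: [-1.571, 0.002, 0.004]
force: [-0.2, 0.3, 1.0]
grip_width: 0.0852
9.6667 [0.59584024 0.14675217 0.16830861] [-1.5712947   0.00181298  0.00358987]
[[257.33493157 210.62738646]
 [257.295386   215.73320667]]
[-24.9 124.9   0.6]
[ 22.4 125.2   0.5]
[ -2.7 125.    4.5]
[ -2.7 125.   -3.7]
[-21.  130.9   5.6]
[ 14.1 131.1   5.5]
```

View pics/w7a.png

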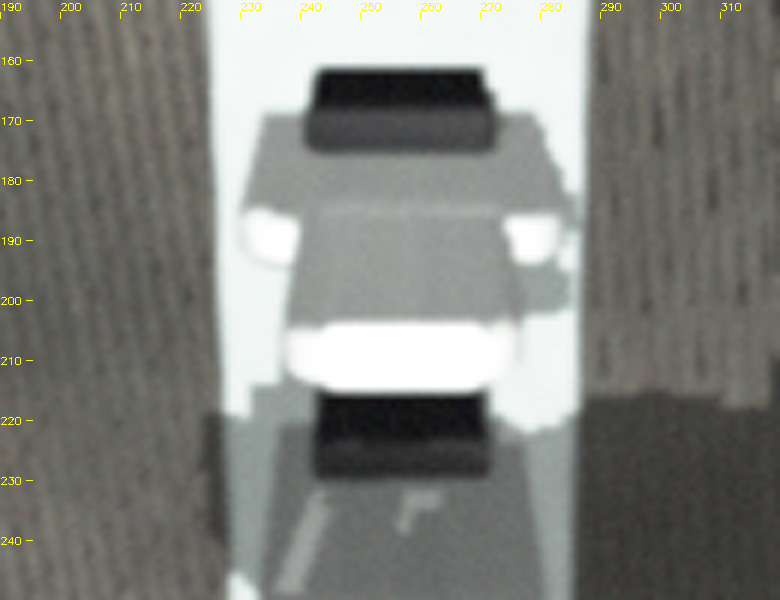

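```bash
python3 -m crank '[{"hand":0,"dx":1.7,"dy":25,"dz":1.2,"yaw":0},{"hand":0,"dx":1.7,"dy":60,"dz":1.2,"yaw":0},{"hand":0,"dx":1.7,"dy":84,"dz":1.2,"yaw":0},{"hand":0,"dx":1.7,"dy":92,"dz":1.2,"yaw":0},{"hand":0,"dx":1.7,"dy":92,"dz":1.2,"yaw":0},{"hand":1,"dx":1.7,"dy":92,"dz":1.2,"yaw":0},{"hand":1,"dx":1.7,"dy":92,"dz":1.2,"yaw":0},{"hand":1,"dx":1.7,"dy":92,"dz":1.2,"yaw":0},{"hand":1,"dx":1.7,"dy":92,"dz":1.2,"yaw":0},{"hand":1,"dx":1.7,"dy":92,"dz":1.2,"yaw":0},{"hand":1,"dx":1.7,"dy":92,"dz":1.2,"yaw":0},{"hand":1,"dx":1.7,"dy":92,"dz":1.2,"yaw":0}]' 60
```

```text
clock: 10.72
position: [0.5985, 0.1487, 0.0783]
tool_rot: [-1.57, -0.001, 0.004]
force: [-3.2, -0.3, 9.7]
grip_width: 0.0285
```

```bash
python3 -m crank '[{"hand":1,"dx":0,"dy":-5,"dz":0,"yaw":0},{"hand":1,"dx":0,"dy":-20,"dz":0,"yaw":0},{"hand":1,"dx":0,"dy":-50,"dz":0,"yaw":0},{"hand":1,"dx":0,"dy":-85,"dz":0,"yaw":0},{"hand":1,"dx":0,"dy":-120,"dz":0,"yaw":0},{"hand":1,"dx":0,"dy":-145,"dz":0,"yaw":0},{"hand":1,"dx":0,"dy":-155,"dz":0,"yaw":0},{"hand":1,"dx":0,"dy":-155,"dz":0,"yaw":0}]'
python3 - <<'E'
from h import *
s=bot.observe(); print(s['clock'],s['position'],s['tool_rot'])
c=cam('wrist'); d=dict(p=s['position'],e=s['tool_rot']); np.savez('w8.npz',K=c[0],r=c[1],t=c[2],**d)
im=bot.grab_frame('wrist'); cv2.imwrite('pics/w8.png',im[:,:,::-1]); crop(im,190,180,130,100,6,'pics/w8a.png')
R=Rn.from_euler('xyz',d['e']).as_matrix()
def P(l): return proj(c,[d['p']+R@np.array(q)/1e3 for q in l])
b=68
for z in (-2,0,2):
  print(z,P([(-24,b,z+4),(24,b,z+4),(-24,b-59,z+4),(24,b-59,z+4),(-15,b-104,z+3),(15,b-104,z-3)]).round(1).tolist())
E
```

```text
clock: 11.38
position: [0.5989, 0.1488, 0.2348]
tool_rot: [-1.57, -0.004, 0.004]
force: [0.1, 0.6, -2.3]
grip_width: 0.0284
11.3833 [0.59885572 0.14875513 0.23475273] [-1.56999896 -0.00364791  0.00369145]
-2 [[222.4, 202.7], [285.9, 202.7], [211.9, 240.2], [296.4, 240.2], [219.1, 293.0], [288.9, 304.6]]
0 [[222.3, 200.3], [286.0, 200.3], [211.8, 237.1], [296.6, 237.1], [218.9, 289.1], [289.1, 300.8]]
2 [[222.2, 197.8], [286.1, 197.8], [211.6, 233.9], [296.7, 233.9], [218.7, 285.1], [289.3, 296.9]]
```

View pics/w8.png

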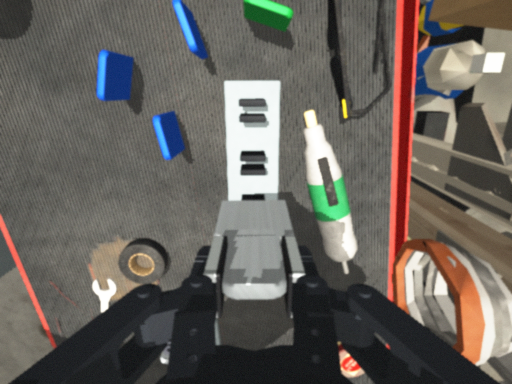

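```bash
python3 -m crank '[{"hand":1,"dx":-10,"dy":0,"dz":-25,"yaw":-0.01},{"hand":1,"dx":-24,"dy":0,"dz":-62,"yaw":-0.02},{"hand":1,"dx":-38,"dy":0,"dz":-100,"yaw":-0.03},{"hand":1,"dx":-52,"dy":0,"dz":-138,"yaw":-0.04},{"hand":1,"dx":-66,"dy":0,"dz":-175,"yaw":-0.05},{"hand":1,"dx":-80,"dy":0,"dz":-212,"yaw":-0.06},{"hand":1,"dx":-93,"dy":5,"dz":-245,"yaw":-0.07},{"hand":1,"dx":-101,"dy":20,"dz":-265.5,"yaw":-0.07},{"hand":1,"dx":-101,"dy":40,"dz":-265.5,"yaw":-0.07},{"hand":1,"dx":-101,"dy":45,"dz":-265.5,"yaw":-0.07},{"hand":1,"dx":-101,"dy":45,"dz":-265.5,"yaw":-0.07},{"hand":1,"dx":-101,"dy":45,"dz":-265.5,"yaw":-0.07}]'
python3 - <<'E'
from h import *
s=bot.observe(); print(s['clock'],s['position'],s['tool_rot'])
c=cam('wrist'); d=dict(p=s['position'],e=s['tool_rot']); np.savez('w9.npz',K=c[0],r=c[1],t=c[2],**d)
im=bot.grab_frame('wrist'); cv2.imwrite('pics/w9.png',im[:,:,::-1]); crop(im,190,130,130,100,6,'pics/w9a.png')
E
```

```text
clock: 12.43
position: [0.4981, -0.1163, 0.1869]
tool_rot: [-1.57, 0.001, 0.075]
force: [0.7, -0.3, -1.0]
grip_width: 0.0286
12.4333 [ 0.4981183  -0.11632489  0.18685408] [-1.56973756e+00  1.09704632e-03  7.54542238e-02]
```

View pics/w9a.png

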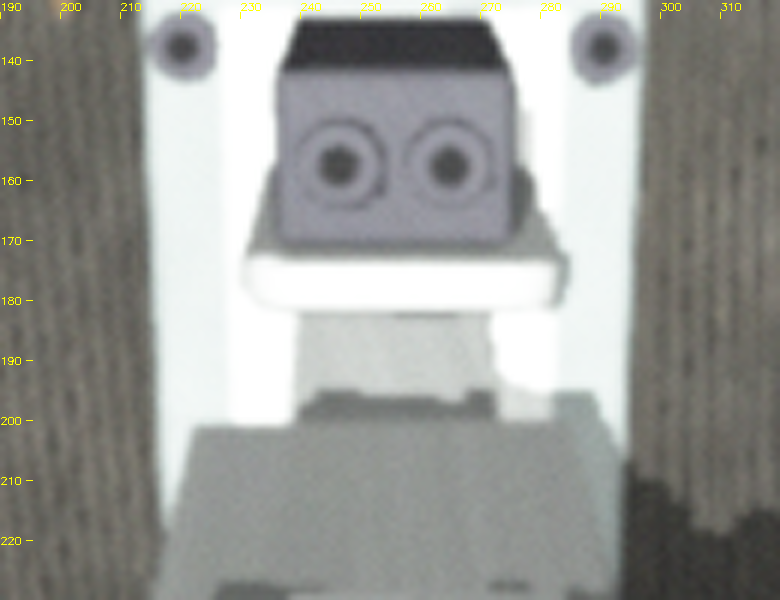

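```bash
python3 - <<'E'
from h import *
d=np.load('w9.npz'); c=(d['K'],d['r'],d['t']); R=Rn.from_euler('xyz',d['e']).as_matrix()
f=lambda p:(190+p[0]/6-.42,130+p[1]/6-.42)
for n,q,z in (('sf',f((400,310)),.078),('sb',f((400,256)),.078),('sl',f((240,280)),.078),('sr',f((562,280)),.078),('longback',f((400,426)),d['p'][2]-.070),('ll',f((194,426)),d['p'][2]-.070),('lr',f((603,426)),d['p'][2]-.070),('stop',f((278,238)),.072),('stop',f((516,238)),.072)): print(n,(R.T@(unproj(c,q,z)-d['p'])*1e3).round(1))
E
```

```text
sf [  1.9 108.9   6.5]
sb [  1.9 108.9  14.7]
sl [-21.5 108.9  11.1]
sr [ 25.5 108.8  11.1]
longback [ 1.6 70.   3. ]
ll [-24.5  70.    3. ]
lr [27.4 70.   3. ]
stop [-16.2 114.9  15.8]
stop [ 19.1 114.8  15.8]
```

```bash
python3 -m crank '[{"hand":1,"dx":0,"dy":20,"dz":0,"yaw":0},{"hand":1,"dx":0,"dy":35,"dz":0,"yaw":0},{"hand":1,"dx":0,"dy":45,"dz":0,"yaw":0},{"hand":1,"dx":0,"dy":55,"dz":0,"yaw":0},{"hand":1,"dx":0,"dy":60,"dz":0,"yaw":0}]'; python3 -m crank '[{"hand":1,"dx":0,"dy":12,"dz":0,"yaw":0},{"hand":1,"dx":0,"dy":24,"dz":0,"yaw":0},{"hand":1,"dx":0,"dy":34,"dz":0,"yaw":0},{"hand":1,"dx":0,"dy":40,"dz":0,"yaw":0},{"hand":1,"dx":0,"dy":42,"dz":0,"yaw":0},{"hand":1,"dx":0,"dy":42,"dz":0,"yaw":0}]'
```

```text
clock: 12.9
position: [0.4982, -0.117, 0.1265]
tool_rot: [-1.571, 0.0, 0.075]
force: [-0.3, 0.8, -1.3]
grip_width: 0.0285
clock: 13.4
position: [0.4981, -0.1173, 0.085]
tool_rot: [-1.571, 0.0, 0.074]
force: [-0.3, 0.4, -1.9]
grip_width: 0.0285
```

```bash
python3 -m crank '[{"hand":1,"dx":0,"dy":1.5,"dz":0,"yaw":0},{"hand":1,"dx":0,"dy":2.2,"dz":0,"yaw":0},{"hand":1,"dx":0,"dy":2.2,"dz":0,"yaw":0}]'; python3 -m crank '[{"hand":1,"dx":0,"dy":0.8,"dz":0,"yaw":0},{"hand":1,"dx":0,"dy":0.8,"dz":0,"yaw":0}]'
```

```text
clock: 13.65
position: [0.4983, -0.1175, 0.0833]
tool_rot: [-1.571, -0.0, 0.074]
force: [0.8, 0.7, -2.3]
grip_width: 0.0287
clock: 13.82
position: [0.4982, -0.1174, 0.0824]
tool_rot: [-1.571, -0.0, 0.074]
force: [-0.1, -0.0, 0.5]
grip_width: 0.0282
```

```bash
python3 -m crank '[{"hand":1,"dx":0,"dy":0.7,"dz":0,"yaw":0},{"hand":1,"dx":0,"dy":0.7,"dz":0,"yaw":0}]'; python3 -m crank '[{"hand":1,"dx":0,"dy":-0.6,"dz":0,"yaw":0},{"hand":1,"dx":0,"dy":-0.6,"dz":1.5,"yaw":0},{"hand":1,"dx":0,"dy":-0.6,"dz":2.4,"yaw":0},{"hand":1,"dx":0,"dy":-0.6,"dz":2.4,"yaw":0}]'
```

```text
clock: 13.98
position: [0.4983, -0.1176, 0.0823]
tool_rot: [-1.571, -0.001, 0.074]
force: [-4.6, 0.5, 14.5]
grip_width: 0.0286
clock: 14.32
position: [0.4982, -0.1151, 0.0823]
tool_rot: [-1.571, -0.001, 0.074]
force: [-0.3, -1.6, 6.0]
grip_width: 0.0284
```

```bash
python3 -m crank '[{"hand":1,"dx":0,"dy":0,"dz":0.8,"yaw":0},{"hand":1,"dx":0,"dy":0,"dz":0.8,"yaw":0}]';python3 -m crank '[{"hand":1,"dx":0,"dy":0,"dz":0.8,"yaw":0},{"hand":1,"dx":0,"dy":0,"dz":0.8,"yaw":0}]'
```

```text
clock: 14.48
position: [0.4981, -0.1143, 0.0823]
tool_rot: [-1.571, -0.001, 0.074]
force: [-0.2, -3.3, 7.2]
grip_width: 0.0286
clock: 14.65
position: [0.4981, -0.1136, 0.0823]
tool_rot: [-1.571, -0.001, 0.074]
force: [-0.5, -3.1, 5.5]
grip_width: 0.0287
```

```bash
python3 -m crank '[{"hand":1,"dx":0,"dy":0,"dz":0.8,"yaw":0},{"hand":1,"dx":0,"dy":0,"dz":0.8,"yaw":0}]';python3 -m crank '[{"hand":1,"dx":0,"dy":0,"dz":0.8,"yaw":0},{"hand":1,"dx":0,"dy":0,"dz":0.8,"yaw":0}]'
```

```text
clock: 14.82
position: [0.4981, -0.1133, 0.0823]
tool_rot: [-1.572, -0.001, 0.073]
force: [0.2, -5.2, 5.5]
grip_width: 0.0284
clock: 14.98
position: [0.4981, -0.1132, 0.0824]
tool_rot: [-1.573, -0.001, 0.073]
force: [1.4, -10.0, 4.7]
grip_width: 0.0283
```

```bash
python3 -m crank '[{"hand":1,"dx":0,"dy":0,"dz":-0.8,"yaw":0},{"hand":0,"dx":0,"dy":0,"dz":-0.8,"yaw":0},{"hand":0,"dx":0,"dy":0,"dz":-0.8,"yaw":0},{"hand":0,"dx":0,"dy":0,"dz":-0.8,"yaw":0},{"hand":0,"dx":0,"dy":-15,"dz":-0.8,"yaw":0},{"hand":0,"dx":0,"dy":-40,"dz":-0.8,"yaw":0},{"hand":0,"dx":0,"dy":-75,"dz":-0.8,"yaw":0},{"hand":0,"dx":0,"dy":-110,"dz":-0.8,"yaw":0},{"hand":0,"dx":0,"dy":-130,"dz":-0.8,"yaw":0},{"hand":0,"dx":0,"dy":-130,"dz":-0.8,"yaw":0}]'
python3 - <<'E'
from h import *
s=bot.observe(); print(s['clock'],s['position'],s['tool_rot'])
c=cam('wrist'); d=dict(p=s['position'],e=s['tool_rot']); np.savez('w10.npz',K=c[0],r=c[1],t=c[2],**d)
im=bot.grab_frame('wrist'); cv2.imwrite('pics/w10.png',im[:,:,::-1]); crop(im,190,130,130,100,6,'pics/w10a.png')
im=bot.grab_frame('top'); cv2.imwrite('pics/t10.png',im[:,:,::-1])
E
```

```text
clock: 15.82
position: [0.4994, -0.1125, 0.2161]
tool_rot: [-1.572, -0.005, 0.074]
force: [1.0, -0.4, 0.7]
grip_width: 0.0856
15.8167 [ 0.49942523 -0.11251939  0.21609384] [-1.57242755 -0.00543033  0.07407163]
```

View pics/w10a.png

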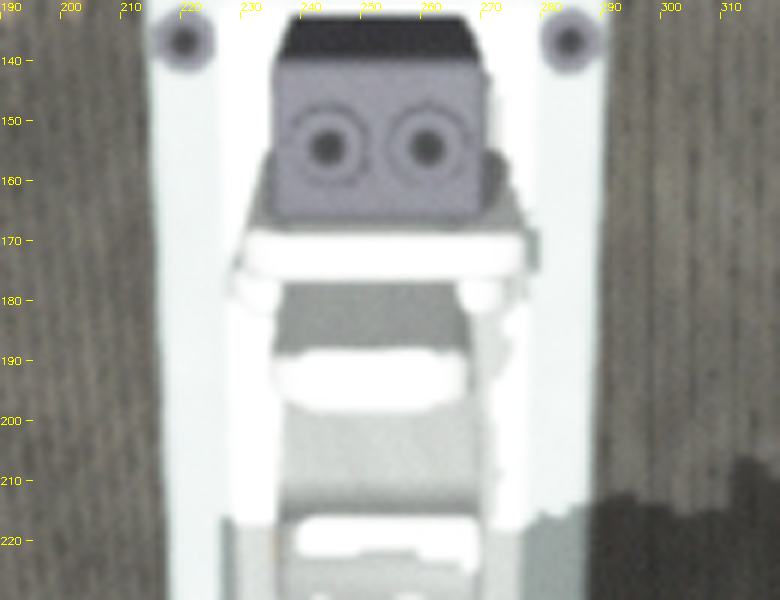

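```bash
python3 - <<'E'
from h import *
d=np.load('w10.npz'); c=(d['K'],d['r'],d['t']); R=Rn.from_euler('xyz',d['e']).as_matrix()
f=lambda p:(190+p[0]/6-.42,130+p[1]/6-.42)
for n,q,z in (('sb',f((380,230)),.078),('sf',f((380,280)),.078),('tang b',f((372,350)),.116),('tang f',f((372,410)),.116),('tang l',f((274,380)),.116),('tang r',f((466,380)),.116),('should f',f((260,312)),.072),('stop',f((278,213)),.072),('stop',f((485,213)),.072)): 
    w=unproj(c,q,z)-d['p']; y=.074; print(n,(np.array([[np.cos(y),np.sin(y)],[-np.sin(y),np.cos(y)]])@w[:2]*1e3).round(1))
E
```

```text
sb [-0.4 10.9]
sf [-0.4  2.5]
tang b [-1.6  3.1]
tang f [-1.7 -6.1]
tang l [-15.7  -1.4]
tang r [11.9 -1.5]
should f [-20.5  -4.8]
stop [-17.2  12.2]
stop [16.9 12.1]
```

```bash
python3 -m crank '[{"hand":0,"dx":20,"dy":0,"dz":32,"yaw":0.02},{"hand":0,"dx":42,"dy":0,"dz":66,"yaw":0.04},{"hand":0,"dx":64,"dy":0,"dz":101,"yaw":0.06},{"hand":0,"dx":86,"dy":0,"dz":136,"yaw":0.07},{"hand":0,"dx":104,"dy":10,"dz":164,"yaw":0.07},{"hand":0,"dx":112,"dy":30,"dz":177,"yaw":0.07},{"hand":0,"dx":112,"dy":48,"dz":177,"yaw":0.07},{"hand":0,"dx":112,"dy":52,"dz":177,"yaw":0.07},{"hand":0,"dx":112,"dy":52,"dz":177,"yaw":0.07},{"hand":0,"dx":112,"dy":52,"dz":177,"yaw":0.07}]'
python3 - <<'E'
from h import *
s=bot.observe(); print(s['clock'],s['position'],s['tool_rot'])
c=cam('wrist'); print(proj(c,[[.598,.0722,.110],[.598,.0682,.110]]))
d=dict(p=s['position'],e=s['tool_rot']); np.savez('w11.npz',K=c[0],r=c[1],t=c[2],**d)
im=bot.grab_frame('wrist'); cv2.imwrite('pics/w11.png',im[:,:,::-1]); crop(im,190,150,130,100,6,'pics/w11a.png')
E
```

```text
clock: 16.75
position: [0.5961, 0.0716, 0.16]
tool_rot: [-1.571, 0.001, 0.003]
force: [-0.6, -0.2, -0.4]
grip_width: 0.0855
16.75 [0.59608538 0.07158073 0.16001694] [-1.57106253e+00  9.11410249e-04  3.29779101e-03]
[[256.94691823 213.87665504]
 [256.91020222 219.10859674]]
```

View pics/w11a.png

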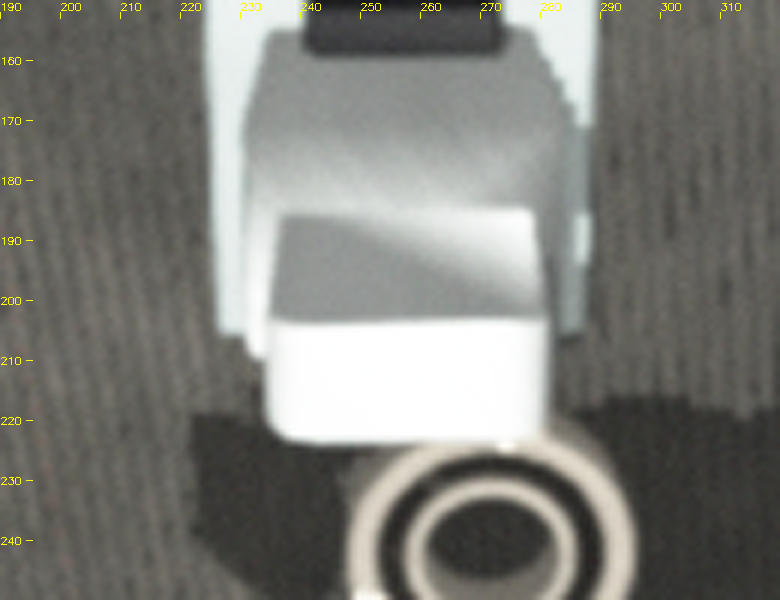

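```bash
python3 -m crank '[{"hand":0,"dx":2.4,"dy":25,"dz":0.9,"yaw":-0.007},{"hand":0,"dx":2.4,"dy":58,"dz":0.9,"yaw":-0.007},{"hand":0,"dx":2.4,"dy":80,"dz":0.9,"yaw":-0.007},{"hand":0,"dx":2.4,"dy":88,"dz":0.9,"yaw":-0.007},{"hand":0,"dx":2.4,"dy":88,"dz":0.9,"yaw":-0.007},{"hand":1,"dx":2.4,"dy":88,"dz":0.9,"yaw":-0.007},{"hand":1,"dx":2.4,"dy":88,"dz":0.9,"yaw":-0.007},{"hand":1,"dx":2.4,"dy":88,"dz":0.9,"yaw":-0.007},{"hand":1,"dx":2.4,"dy":88,"dz":0.9,"yaw":-0.007},{"hand":1,"dx":2.4,"dy":88,"dz":0.9,"yaw":-0.007},{"hand":1,"dx":2.4,"dy":88,"dz":0.9,"yaw":-0.007},{"hand":1,"dx":2.4,"dy":88,"dz":0.9,"yaw":-0.007}]' 100
```

```text
clock: 17.8
position: [0.5995, 0.0731, 0.0734]
tool_rot: [-1.571, -0.002, 0.011]
force: [-1.7, -2.2, 11.5]
grip_width: 0.0323
```

```bash
python3 -m crank '[{"hand":1,"dx":0,"dy":-5,"dz":0,"yaw":0},{"hand":1,"dx":0,"dy":-20,"dz":0,"yaw":0},{"hand":1,"dx":0,"dy":-50,"dz":0,"yaw":0},{"hand":1,"dx":0,"dy":-85,"dz":0,"yaw":0},{"hand":1,"dx":0,"dy":-120,"dz":0,"yaw":0},{"hand":1,"dx":0,"dy":-150,"dz":0,"yaw":0},{"hand":1,"dx":0,"dy":-165,"dz":0,"yaw":0},{"hand":1,"dx":0,"dy":-165,"dz":0,"yaw":0}]'
python3 - <<'E'
from h import *
s=bot.observe(); print(s['clock'],s['position'],s['tool_rot'])
c=cam('wrist'); d=dict(p=s['position'],e=s['tool_rot']); np.savez('w12.npz',K=c[0],r=c[1],t=c[2],**d)
im=bot.grab_frame('wrist'); cv2.imwrite('pics/w12.png',im[:,:,::-1]); crop(im,190,190,130,100,6,'pics/w12a.png')
R=Rn.from_euler('xyz',d['e']).as_matrix()
def P(l): return proj(c,[d['p']+R@np.array(q)/1e3 for q in l])
b=64
for z in (12,13.5,15):
  print(z,P([(-22,b-2,z+6.5),(22,b-2,z+6.5),(-22,b-62,z+6.5),(22,b-62,z+6.5),(-17,b-102,z-6),(17,b-102,z-21)]).round(1).tolist())
E
```

```text
clock: 18.47
position: [0.5999, 0.0734, 0.2411]
tool_rot: [-1.57, -0.005, 0.011]
force: [0.0, 0.3, -3.2]
grip_width: 0.0326
18.4667 [0.5999475  0.07343557 0.2411232 ] [-1.5702155  -0.00526587  0.01074204]
12 [[223.5, 184.4], [284.8, 184.4], [212.5, 218.8], [295.9, 218.8], [213.2, 286.2], [293.8, 315.6]]
13.5 [[223.5, 182.4], [284.8, 182.4], [212.4, 216.1], [296.0, 216.1], [213.1, 283.1], [293.9, 312.7]]
15 [[223.4, 180.4], [284.9, 180.4], [212.3, 213.5], [296.1, 213.5], [212.9, 280.0], [294.1, 309.9]]
```

View pics/w12a.png

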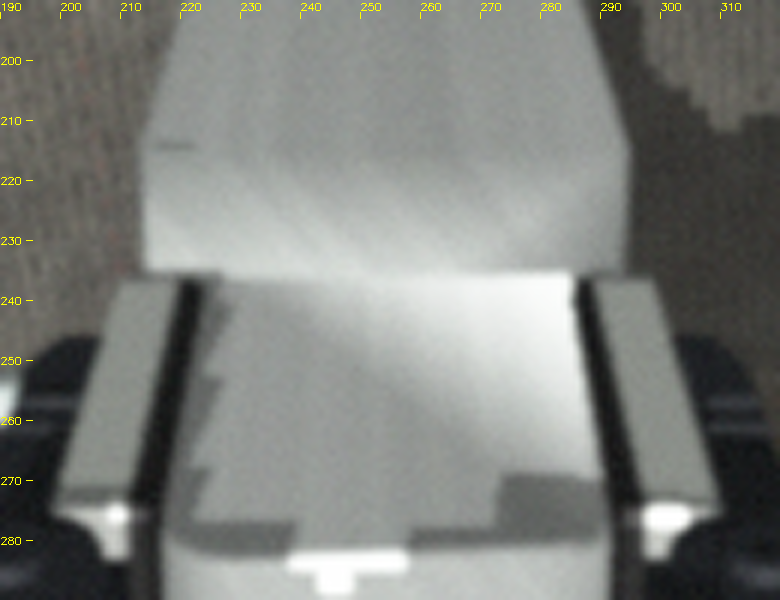

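```bash
python3 -m crank '[{"hand":1,"dx":-14,"dy":0,"dz":-28,"yaw":-0.01},{"hand":1,"dx":-31,"dy":0,"dz":-64,"yaw":-0.02},{"hand":1,"dx":-48,"dy":0,"dz":-100,"yaw":-0.03},{"hand":1,"dx":-65,"dy":0,"dz":-136,"yaw":-0.04},{"hand":1,"dx":-82,"dy":0,"dz":-171,"yaw":-0.05},{"hand":1,"dx":-95,"dy":5,"dz":-199,"yaw":-0.063},{"hand":1,"dx":-100.7,"dy":15,"dz":-211,"yaw":-0.063},{"hand":1,"dx":-100.7,"dy":30,"dz":-211,"yaw":-0.063},{"hand":1,"dx":-100.7,"dy":35,"dz":-211,"yaw":-0.063},{"hand":1,"dx":-100.7,"dy":35,"dz":-211,"yaw":-0.063},{"hand":1,"dx":-100.7,"dy":35,"dz":-211,"yaw":-0.063}]'
python3 - <<'E'
from h import *
s=bot.observe(); print(s['clock'],s['position'],s['tool_rot'])
c=cam('wrist'); d=dict(p=s['position'],e=s['tool_rot']); np.savez('w13.npz',K=c[0],r=c[1],t=c[2],**d)
im=bot.grab_frame('wrist'); cv2.imwrite('pics/w13.png',im[:,:,::-1]); crop(im,190,90,130,100,6,'pics/w13a.png')
E
```

```text
clock: 19.43
position: [0.5004, -0.138, 0.2017]
tool_rot: [-1.57, 0.001, 0.075]
force: [-0.1, 0.8, -2.3]
grip_width: 0.0324
19.4333 [ 0.50044494 -0.13797016  0.2016865 ] [-1.56982767e+00  9.38583762e-04  7.53809858e-02]
```

View pics/w13a.png

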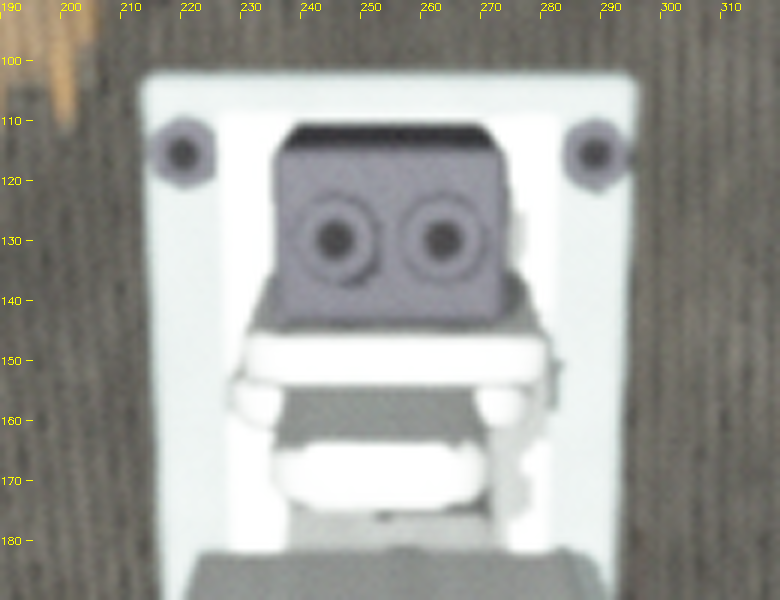

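```bash
python3 - <<'E'
from h import *
d=np.load('w13.npz'); c=(d['K'],d['r'],d['t']); R=Rn.from_euler('xyz',d['e']).as_matrix()
f=lambda p:(190+p[0]/6-.42,90+p[1]/6-.42)
zb=d['p'][2]-.0654
for n,q,z in (('tang f',f((380,510)),.116),('tang b',f((380,440)),.116),('tl',f((272,475)),.116),('tr',f((484,475)),.116),('shoulder f',f((255,425)),.072),('wedge +0',f((390,549)),zb),('wedge+2',f((390,549)),zb+.002),('wl',f((190,570)),zb+.002),('wr',f((605,570)),zb+.002),('stop l',f((274,300)),.072),('stop r',f((506,300)),.072)): print(n,(R.T@(unproj(c,q,z)-d['p'])*1e3).round(1))
E
```

```text
tang f [-0.9 85.7 19.1]
tang b [-0.9 85.7 28.6]
tl [-15.1  85.7  23.9]
tr [12.7 85.7 23.9]
shoulder f [-20.5 129.7  20.4]
wedge +0 [ 0.3 65.4 19.9]
wedge+2 [ 0.3 63.4 20.5]
wl [-23.8  63.4  17.9]
wr [26.3 63.4 17.9]
stop l [-17.2 129.7  39.8]
stop r [ 18.1 129.7  39.8]
```

```bash
python3 -m crank '[{"hand":1,"dx":-0.7,"dy":0,"dz":-3,"yaw":0},{"hand":1,"dx":-0.7,"dy":0,"dz":-3,"yaw":0},{"hand":1,"dx":-0.7,"dy":10,"dz":-3,"yaw":0},{"hand":1,"dx":-0.7,"dy":25,"dz":-3,"yaw":0},{"hand":1,"dx":-0.7,"dy":40,"dz":-3,"yaw":0},{"hand":1,"dx":-0.7,"dy":50,"dz":-3,"yaw":0},{"hand":1,"dx":-0.7,"dy":55,"dz":-3,"yaw":0},{"hand":1,"dx":-0.7,"dy":55,"dz":-3,"yaw":0}]'
python3 - <<'E'
from h import *
s=bot.observe(); print(s['clock'],s['position'],s['tool_rot'])
c=cam('wrist'); d=dict(p=s['position'],e=s['tool_rot']); np.savez('w14.npz',K=c[0],r=c[1],t=c[2],**d)
im=bot.grab_frame('wrist'); cv2.imwrite('pics/w14.png',im[:,:,::-1]); crop(im,190,110,130,100,6,'pics/w14a.png')
im=bot.grab_frame('side'); cv2.imwrite('pics/s14.png',im[:,:,::-1]);
E
```

```text
clock: 20.15
position: [0.4995, -0.1418, 0.1461]
tool_rot: [-1.57, 0.001, 0.074]
force: [-0.7, 0.1, -2.2]
grip_width: 0.0323
20.15 [ 0.49946342 -0.14179008  0.1460572 ] [-1.57011447e+00  1.45549242e-03  7.42780844e-02]
```

View pics/w14a.png

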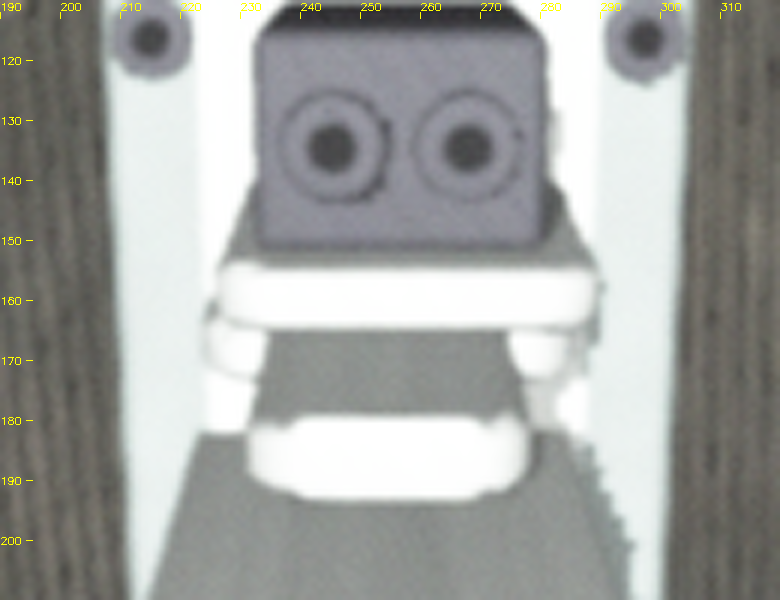

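```bash
python3 -m crank '[{"hand":1,"dx":0,"dy":10,"dz":0,"yaw":0},{"hand":1,"dx":0,"dy":20,"dz":0,"yaw":0},{"hand":1,"dx":0,"dy":28,"dz":0,"yaw":0},{"hand":1,"dx":0,"dy":32,"dz":0,"yaw":0},{"hand":1,"dx":0,"dy":32,"dz":0,"yaw":0}]';python3 -m crank '[{"hand":1,"dx":0,"dy":0,"dz":1,"yaw":0},{"hand":1,"dx":0,"dy":0,"dz":1.8,"yaw":0},{"hand":1,"dx":0,"dy":0,"dz":1.8,"yaw":0}]'
```

```text
clock: 20.67
position: [0.4993, -0.1418, 0.1139]
tool_rot: [-1.57, 0.002, 0.074]
force: [0.1, 0.2, -3.4]
grip_width: 0.0326
clock: 20.92
position: [0.5, -0.14, 0.1154]
tool_rot: [-1.571, -0.001, 0.074]
force: [-0.5, 0.6, -4.1]
grip_width: 0.0325
```

```bash
python3 -m crank '[{"hand":1,"dx":0,"dy":3,"dz":0.6,"yaw":0},{"hand":1,"dx":0,"dy":6,"dz":1.2,"yaw":0},{"hand":1,"dx":0,"dy":6,"dz":1.2,"yaw":0}]';python3 -m crank '[{"hand":1,"dx":0,"dy":2,"dz":0.4,"yaw":0},{"hand":1,"dx":0,"dy":4,"dz":0.8,"yaw":0},{"hand":1,"dx":0,"dy":4,"dz":0.8,"yaw":0}]'
```

```text
clock: 21.17
position: [0.4996, -0.1393, 0.1087]
tool_rot: [-1.571, 0.0, 0.074]
force: [0.5, -3.1, -4.6]
grip_width: 0.0325
clock: 21.42
position: [0.4996, -0.1389, 0.1049]
tool_rot: [-1.572, -0.0, 0.074]
force: [1.4, -4.5, -5.7]
grip_width: 0.0327
```

```bash
python3 -m crank '[{"hand":1,"dx":0,"dy":2.5,"dz":-0.2,"yaw":0},{"hand":1,"dx":0,"dy":5,"dz":-0.2,"yaw":0},{"hand":1,"dx":0,"dy":5,"dz":-0.2,"yaw":0}]';python3 -m crank '[{"hand":1,"dx":0,"dy":2.5,"dz":0,"yaw":0},{"hand":1,"dx":0,"dy":5,"dz":0,"yaw":0},{"hand":1,"dx":0,"dy":5,"dz":0,"yaw":0}]'
```

```text
clock: 21.67
position: [0.4996, -0.1389, 0.0997]
tool_rot: [-1.571, 0.0, 0.074]
force: [1.0, -4.5, -5.5]
grip_width: 0.0326
clock: 21.92
position: [0.4996, -0.1389, 0.0947]
tool_rot: [-1.571, 0.0, 0.074]
force: [1.5, -3.8, -5.6]
grip_width: 0.0326
```

```bash
python3 -m crank '[{"hand":1,"dx":0,"dy":2,"dz":0,"yaw":0},{"hand":1,"dx":0,"dy":4,"dz":0,"yaw":0},{"hand":1,"dx":0,"dy":4,"dz":0,"yaw":0}]';python3 -m crank '[{"hand":1,"dx":0,"dy":1,"dz":0,"yaw":0},{"hand":1,"dx":0,"dy":2,"dz":0,"yaw":0},{"hand":1,"dx":0,"dy":2,"dz":0,"yaw":0}]'
```

```text
clock: 22.17
position: [0.4996, -0.1388, 0.0908]
tool_rot: [-1.571, 0.0, 0.074]
force: [2.6, -6.2, -6.6]
grip_width: 0.0327
clock: 22.42
position: [0.5, -0.1384, 0.0897]
tool_rot: [-1.571, -0.001, 0.074]
force: [-2.0, -2.3, 12.2]
grip_width: 0.0325
```

```bash
python3 -m crank '[{"hand":1,"dx":0,"dy":0.6,"dz":0,"yaw":0},{"hand":1,"dx":0,"dy":0.6,"dz":0,"yaw":0}]';python3 -m crank '[{"hand":1,"dx":0,"dy":0.6,"dz":0,"yaw":0},{"hand":1,"dx":0,"dy":0.6,"dz":0,"yaw":0}]'
```

```text
clock: 22.58
position: [0.5001, -0.1383, 0.0895]
tool_rot: [-1.571, -0.001, 0.074]
force: [-4.9, -1.0, 22.6]
grip_width: 0.0323
clock: 22.75
position: [0.5002, -0.1382, 0.0892]
tool_rot: [-1.572, -0.001, 0.074]
force: [-6.3, -0.8, 30.7]
grip_width: 0.0323
```

```bash
python3 -m crank '[{"hand":1,"dx":0,"dy":0.2,"dz":0,"yaw":0},{"hand":1,"dx":0,"dy":0.2,"dz":0,"yaw":0},{"hand":1,"dx":0,"dy":0.2,"dz":0,"yaw":0},{"hand":1,"dx":0,"dy":0.2,"dz":0,"yaw":0}]'
python3 - <<'E'
from h import *
s=bot.observe(); print(s['clock'],s['position'],s['tool_rot'],s['force'],s['moment'])
c=cam('wrist'); d=dict(p=s['position'],e=s['tool_rot']); np.savez('w15.npz',K=c[0],r=c[1],t=c[2],**d)
im=bot.grab_frame('wrist'); cv2.imwrite('pics/w15.png',im[:,:,::-1])
im=bot.grab_frame('side'); crop(im,240,110,80,80,7,'pics/s15.png')
im=bot.grab_frame('top'); crop(im,280,170,90,70,8,'pics/t15.png')
E
```

```text
clock: 23.08
position: [0.5002, -0.1382, 0.0892]
tool_rot: [-1.572, -0.001, 0.074]
force: [-7.7, 1.0, 35.1]
grip_width: 0.0322
23.0833 [ 0.50019762 -0.13820731  0.08922922] [-1.57176973e+00 -1.32391889e-03  7.44801897e-02] [-7.70230662  1.03567478 35.07937107] [-0.77082006  2.05703407  0.09902523]
```

View pics/w15.png

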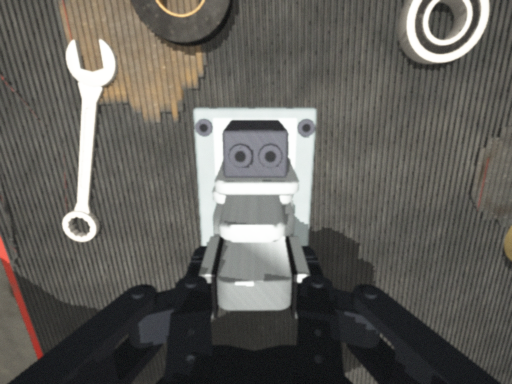

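View pics/s15.png

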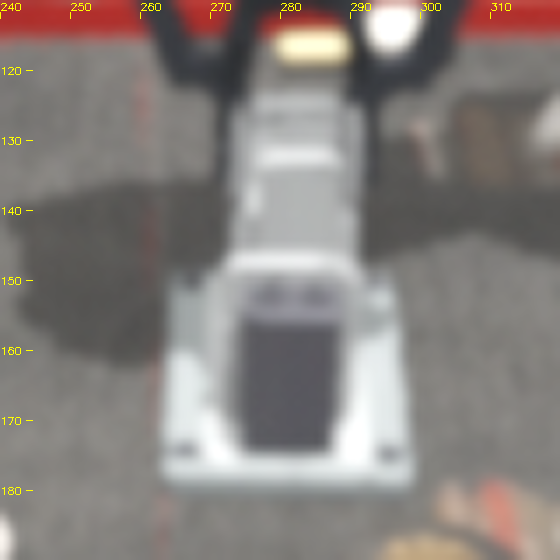

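View pics/t15.png

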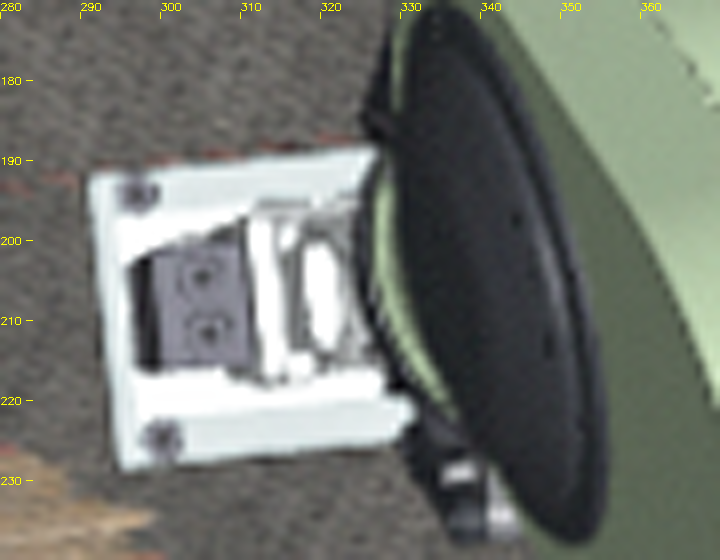

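```bash
python3 -m crank '[{"hand":1,"dx":0,"dy":-0.3,"dz":0,"yaw":0},{"hand":1,"dx":0,"dy":-0.3,"dz":0,"yaw":0},{"hand":1,"dx":0,"dy":-0.3,"dz":0,"yaw":0},{"hand":1,"dx":0,"dy":-0.3,"dz":0,"yaw":0},{"hand":1,"dx":0,"dy":-0.3,"dz":0,"yaw":0},{"hand":1,"dx":0,"dy":-0.3,"dz":0,"yaw":0}]'
```

```text
clock: 23.73
position: [0.5002, -0.1382, 0.0893]
tool_rot: [-1.572, -0.001, 0.074]
force: [-5.5, -0.7, 28.5]
grip_width: 0.0325
```

Steady at 28 N and tight, so I'm handing it in.

```bash
python3 - <<'E'
from workcell import bot
print(bot.job_done()); s=bot.observe(); print(s['clock'],s['position'],s['force'],s['grip_width'])
E
```

```text
the job is handed in; nothing more can be done
None
the job is handed in; nothing more can be done
```

The job is handed in at about 24 s, with the gripper still holding the wedge by its tang and pressing it down. No verdict was reported.

- **Plates:** The gap measured about 26 mm from the camera images, above the 18.7 mm limit, so I used both plates. I pushed each one onto the bed and sideways until the force rose to about 10 N. The check pictures showed both upright, 8.2 mm apart centre to centre and within about 2 mm of the stop's mid-width, with the short plate's back at the stop face.
- **Wedge:** It stopped moving with its thin end about 12 mm above the bed. The upward force rose to 35 N over the last millimetre of commanded travel while the wedge moved only about 0.5 mm. I eased off to a steady 28 N, with the position and grip width (32.5 mm) unchanged.
- **Disagreements:**
  - The stopping height works out to a gap of about 25 mm. The camera estimates ran 25–27 mm, so this is within the calibration error.
  - The plates and wedge in the rack stood 6–8 mm off the stated slot positions relative to the centre I measured for the rack. I gripped them where the images showed them.
  - The final push was above the stated 10–20 N.
- **Not measured directly:** I saw no shift of the pedestal, but the arm hid it from the top camera in the last pictures. The bearing, tape roll and wrench looked undisturbed. I did not re-check the grease tin at the end.

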